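Pack the spare sweeper rollers and latch the cover

TASK

Pack the spare rollers into the steel carrier: swing the latch out of the way, lay every roller from the shallow grey tray lengthwise in a groove of its own and let it settle. Then fit the cover by hooking one long edge under the carrier's lip and swinging the other edge down until it lies flat, square and flush with the ends, and turn the latch back straight in over the cover's edge. Leave the other things on the bench where they are.

Things in the scene. Friction and masses are not known exactly. Their poses are not given: they have to be found in the camera images.
- carrier: Fixed grey steel carrier for rollers, open at top and at both ends, 176 mm across (x), 272 mm long (y); base plate 6 mm thick. Origin: centre of its underside on the bench, z up. x runs from the lip wall (near the robot) to the low far wall; turned up to 0.15 rad. Inside, two upright black rails along y, 10 mm thick, at x = -34 and 34 (58 mm free between them), tops z = 32.
- groove0 (a point): Groove 0: a 90-degree V notch, 22 mm deep, 44 mm wide at the top, in each of the two rails, at y = -99 mm of the carrier; the groove runs along the carrier's x. The point (x = 0, z = 34 mm) where the middle of a settled roller's axis lies. Axes as the carrier's.
- groove1 (a point): Groove 1: a 90-degree V notch, 22 mm deep, 44 mm wide at the top, in each of the two rails, at y = -33 mm of the carrier; the groove runs along the carrier's x. The point (x = 0, z = 34 mm) where the middle of a settled roller's axis lies. Axes as the carrier's.
- groove2 (a point): Groove 2: a 90-degree V notch, 22 mm deep, 44 mm wide at the top, in each of the two rails, at y = 33 mm of the carrier; the groove runs along the carrier's x. The point (x = 0, z = 34 mm) where the middle of a settled roller's axis lies. Axes as the carrier's.
- groove3 (a point): Groove 3: a 90-degree V notch, 22 mm deep, 44 mm wide at the top, in each of the two rails, at y = 99 mm of the carrier; the groove runs along the carrier's x. The point (x = 0, z = 34 mm) where the middle of a settled roller's axis lies. Axes as the carrier's.
- lip (a point): Middle of the lip's lower edge (carrier x = -68, z = 79 mm). The lip runs the whole length of the near wall and reaches 14 mm inwards from the wall's inner face (x = -82); 17 mm of height is free between it and the ledge below. Lip and wall top: z = 84. Axes as the carrier's.
- farwall (a point): Middle of the top inner edge of the far wall (carrier x = 82, z = 70 mm). It stands 8 mm above the ledge; the cover's far edge comes down inside it. The wall is 6 mm thick.
- seat (a point): Carrier x = 0, y = 0, z = 62 mm: where the underside centre of the fitted cover lies. z = 62 is the top of the two ledges, 8 mm wide, along the inner faces of near and far wall, on which the cover rests. Axes as the carrier's.
- latch (a joint): Turn-button latch on a 72 mm high block outside the far wall, on a vertical pivot at carrier x = 100, y = -66 mm. rad: 0 = arm points straight in (-x) over the cover's edge; grows counter-clockwise seen from above (arm swings to -y), stop at 1.75. The cover passes only above about 1.4. Stays where left (friction 0.06 N m). Starts at 0 to 0.25, in the way.
- latch_fin (a point): On the latch's pivot axis, at the top edge of its upright aluminium fin, 103 mm above the bench. The fin is 44 mm long (the point's x; the arm points along -x), 10 mm thick (y), and stands 22 mm above the arm plate (plate top 81 mm above the bench, 16 mm wide, 8 mm thick, reaching 50 mm from the pivot). Turning the fin turns the latch.
- cover: Loose flat aluminium panel 159 x 264 x 6 mm (x, y, z), about 0.4 kg, with a black upright fin handle in its middle: 14 mm thick (x), 90 mm long (y), top 44 mm above the underside. Origin: centre of the underside. Either long edge may go under the lip; 9 mm too wide to drop straight in between lip and far wall. Starts flat on the bench at the robot's left.
- roller0: One of 3 or 4 like rollers (None: absent): steel tube 34 mm across, 100 mm long, with a black eight-sided cap on each end (44 mm across flats, 15 mm long; 130 mm over all), about 0.3 kg. Origin: middle of the axis; x along the axis. Starts in a shallow grey tray, 320 x 236 mm (floor 3 mm, rim 10 mm high; axis 25 mm above the bench).
- roller1: One of 3 or 4 like rollers (None: absent): steel tube 34 mm across, 100 mm long, with a black eight-sided cap on each end (44 mm across flats, 15 mm long; 130 mm over all), about 0.3 kg. Origin: middle of the axis; x along the axis. Starts in a shallow grey tray, 320 x 236 mm (floor 3 mm, rim 10 mm high; axis 25 mm above the bench).
- roller2: One of 3 or 4 like rollers (None: absent): steel tube 34 mm across, 100 mm long, with a black eight-sided cap on each end (44 mm across flats, 15 mm long; 130 mm over all), about 0.3 kg. Origin: middle of the axis; x along the axis. Starts in a shallow grey tray, 320 x 236 mm (floor 3 mm, rim 10 mm high; axis 25 mm above the bench).
- roller3: One of 3 or 4 like rollers (None: absent): steel tube 34 mm across, 100 mm long, with a black eight-sided cap on each end (44 mm across flats, 15 mm long; 130 mm over all), about 0.3 kg. Origin: middle of the axis; x along the axis. Starts in a shallow grey tray, 320 x 236 mm (floor 3 mm, rim 10 mm high; axis 25 mm above the bench).
- wrench: Open-ended spanner 170 mm long lying near the robot. Bystander.
- tape: Grey tape measure 62 x 36 x 60 mm near the robot; origin under its centre. Bystander.
- spray: Upright spray can, 60 mm across, 170 mm tall, beyond the cover. Bystander.
- jar: Upright glass jar, 76 mm across, 90 mm tall, beyond the carrier. Bystander.
- tin: Upright metal tin, 100 mm across, 90 mm tall, beyond the tray. Bystander.
- driver: Screwdriver 190 mm long lying beyond the carrier. Bystander.
- offcut: Wooden offcut 50 x 130 x 22 mm lying beyond the cover. Bystander.
Not all that is in view belongs to the job. Leave any red look-alike of the roller0 alone.

How it is judged:
At the end, for the whole second after the job is handed in: Each roller at rest in a groove (height within 4 mm, within 12 mm of the middle, axis within 0.08 rad); the cover flat on both ledges under the lip (height within 4 mm, tilt below 0.04 rad, within 6 mm across, 15 mm endwise, 0.06 rad of square); the latch below 0.3 rad (z of roller0 in the frame of carrier between 0.03 and 0.038 m and x of roller0 in the frame of carrier between -0.012 and 0.012 m and y of roller0 in the frame of carrier between -0.112 and 0.112 m and angle between the x axis of each of roller0, roller1, roller2, roller3 and the x axis of carrier, either way round below 0.08 rad and linear speed of each of roller0, roller1, roller2, roller3, cover below 0.02 m/s and z of roller1 in the frame of carrier between 0.03 and 0.038 m and x of roller1 in the frame of carrier between -0.012 and 0.012 m and y of roller1 in the frame of carrier between -0.112 and 0.112 m and z of roller2 in the frame of carrier between 0.03 and 0.038 m and x of roller2 in the frame of carrier between -0.012 and 0.012 m and y of roller2 in the frame of carrier between -0.112 and 0.112 m and z of roller3 in the frame of carrier between 0.03 and 0.038 m and x of roller3 in the frame of carrier between -0.012 and 0.012 m and y of roller3 in the frame of carrier between -0.112 and 0.112 m and z of cover in the frame of carrier between 0.058 and 0.066 m and x of cover in the frame of carrier between -0.006 and 0.006 m and y of cover in the frame of carrier between -0.015 and 0.015 m and angle between the x axis of cover and the x axis of carrier, either way round below 0.06 rad and angle between cover's own z axis and vertical below 0.04 rad and value of joint latch below 0.3 rad); the robot touches nothing.
It fails at once if a bystander is shoved more than 5 cm from its place or an upright one is tipped over (distance of any of wrench, tape, spray, jar, tin, driver, offcut from where it was at the start of the episode above 0.05 m or angle between any of tape, spray, jar, tin's own z axis and vertical above 0.6 rad).
Of roller0, roller1, roller2, roller3 only 3 to 4 are there at a start; the rules pass over those that are not, and their reading is None.
At some moment in a run one of roller0, roller1, roller2, roller3 may be knocked a few centimetres aside while the robot is not near it.
Once in a run the grip may slacken for a moment while it holds something.
It also fails if it takes over 208 s, if anything falls off the work surface, if the arm or the gripper's body presses on something with over 40 N, if the wrist force passes 120 N, or if a joint passes its speed limit or range.

ROBOT

A 6-joint arm with a two-finger parallel gripper is mounted at the origin on the work surface. World frame = base frame: x ahead of the robot, y to its left, z up, the work surface at z = 0. Lengths are in m, angles in rad, forces in N, time in s.
With the tool pointing down it reaches from about 0.375 to 0.9 m from the base axis. Payload 3.1 kg.
Tool frame: the origin (TCP) lies on the centre line of the jaws, within the pads' length; the fingertips stand 17 mm ahead of it and the grasp point (between the pads) lies 2 mm behind it (arm.nose_length is the distance from the TCP to the fingertips, in m); x points along the fingers, y is the direction in which the jaws open and shut, and the axes are right-handed (so a half turn about x gives the same grasp; the last joint's range is limited). The gripper opens to 87 mm and grips with 3 to 60 N. Pads are 19 mm wide; open, the fingers measure 117 mm over their backs; the gripper's body (75 mm by 190 mm) begins 51 mm behind the grasp point.
Start: joints at [-1.31, 0.527, 1.433, -0, 1.181, -0.178], TCP at [0.266, -0.565, 0.214] pointing down, gripper open.
Joint ranges: [-3.08, 3.08], [-0.75, 2.2], [0.22, 2.44], [-1.43, 4.57], [0, 2.65], [-2.85, 2.85]. Speed limits (rad/s): [2.79, 2.79, 3.14, 3.14, 3.14, 3.14].

INTERFACE

Orientations are given as a unit quaternion [x, y, z, w].
In Python, from workcell import arm gives the robot as it stands.
- The arm moves only by the shell command python3 -m crank 'ROWS' [FORCE]. ROWS is JSON, a list of rows, each a list of 3 entries, a list of its own where there are three numbers: the opening, from 0 (shut) to 1 (fully open), then the shift along the tool's x, y, z in cm, then the turn about the tool's x in rad. A call has exactly 8 rows; each row is the pose to reach, as a shift and turn from the pose measured when the call began, along the tool's axes at that moment; what a row does not reach only later rows make up. A row lasts 1/8 s, in which the tool goes at most 62.5 mm and 10.7 degrees, less where a joint would pass 70% of its speed; a pose out of reach is approached as far as the arm can. A call with a gripper value outside its range is refused whole. The fingers move at their own pace and stop on an object; FORCE is the grip in N (left out, the last holds). Time passes only in rows, so rows that repeat a pose let the fingers close, or fill a call up. It gives the time, the measured TCP pose, the force and the opening at its end, in the units of the state.
- arm.observe(): the state, without advancing time (a new reading comes with each control period).
- arm.grab_frame(name): name is "side" or "top" or "wrist"; returns (picture, depth): 384x512x3 uint8, red, green, blue; 384x512 float32, m along the optical axis (not along the pixel's ray), 0 where there is no reading.
- arm.camera_model(name): a dict with "fx", "fy", "cx", "cy" (pixels), "eye" and "rotation" of the camera in the world; the wrist camera has in their place "mount" (4x4, takes a point from camera to tool coordinates, whose origin is the TCP and whose axes are the tool frame's). Camera axes: x right, y up, looking along -z (the intrinsics and any distortion apply to the point x, -y, -z); pixel columns grow to the right and rows downward; lengths in m; the calibration is good to about 2 mm. A picture is of the moment at which its call begins: read the wrist's pose just before it. camera_model takes no time and is no camera call.
- arm.hand_in(): hands the job in, once; it reports no verdict.
Trained networks look in the newest picture that a camera, given by its name, has taken for a name from the list of things; names that differ only in an ending like _2 or _b are one class to them, and where a whole thing is asked for, a point or a joint stands for the part that bears it (a point fixed in the world has none). Each returns a list of dicts, best first, with "score" (0 to 1); they miss things now and then, are a little off and sometimes report something else, mostly with a low value. They report only what shows in the picture. A call takes as long as a camera call. They do not tell look-alikes from the thing itself.
- arm.find_in(name, camera): "box" ([left, top, width, height] in pixels, round what is visible of it).
- arm.spot_point(name, camera): "uv" ([column, row] in pixels: a listed point, or the origin of a listed thing).
The state is a dict: "time": time; "joint_pos": joint angles; "joint_velocities": joint speeds; "tau": joint torques, N m; "ee_pos": TCP position; "eef_rot": TCP orientation; "ft_force": force on the tool from outside, world axes, zero at the start; "moment": the same for the moment, N m; "width": finger opening in m.
Only numpy, scipy, OpenCV 4.12 (cv2) and the standard library are available. Lean on these libraries where they do the work, as an engineer would, in place of code of your own. Each camera call takes 0.05 s, during which the arm holds its last target.

## Working session

There is one attempt and no reset: what is moved stays moved. The work goes in short steps, Python scripts to look and compute and a shell command to move; the robot and the scene stay as the last step left them, time stands still between calls to the robot, and variables do not carry over. Pictures are saved under pics/ and viewed, and the job is handed in when it is done.

```bash
mkdir -p pics; ls; cat > h.py <<'E'
import numpy as np, cv2
from scipy.spatial.transform import Rotation as R
from workcell import arm
def save(n,name):
    im,d=arm.grab_frame(n); cv2.imwrite('pics/%s.png'%name,im[:,:,::-1]); np.save('pics/%s.npy'%name,d); return im,d
def cam(n,st=None):
    m=arm.camera_model(n)
    if 'eye' in m: return m,np.array(m['rotation']),np.array(m['eye'])
    st=st or arm.observe()
    T=np.eye(4);T[:3,:3]=R.from_quat(st['eef_rot']).as_matrix();T[:3,3]=st['ee_pos']
    M=T@np.array(m['mount']); return m,M[:3,:3],M[:3,3]
E
python3 - <<'E'
from h import *
s=arm.observe(); print({k:np.round(v,3).tolist() for k,v in s.items()})
print(R.from_quat(s['eef_rot']).as_matrix().round(3))
for n in ['side','top','wrist']:
    m=arm.camera_model(n); print(n,m); save(n,n+'0')
print(arm.nose_length)
E
```

```text
pics
{'time': 0.0, 'joint_pos': [-1.309, 0.528, 1.434, -0.0, 1.181, -0.179], 'joint_velocities': [0.001, -0.001, -0.0, 0.001, -0.001, 0.001], 'tau': [-0.0, -44.004, -17.659, 0.064, 0.058, -0.0], 'ee_pos': [0.266, -0.565, 0.213], 'eef_rot': [-0.69, -0.155, 0.69, -0.154], 'ft_force': [-0.183, -0.098, -0.199], 'moment': [-0.035, 0.021, -0.006], 'width': 0.087}
[[-0.001  0.426 -0.905]
 [ 0.002 -0.905 -0.426]
 [-1.    -0.002 -0.   ]]
side {'fx': 358.4555747933863, 'fy': 358.4555747933863, 'cx': 258.7191877223819, 'cy': 198.5372471408705, 'eye': array([ 0.14691997, -0.89859111,  0.930818  ]), 'rotation': array([ 0.40884411, -0.07071308, -0.14019085,  0.89899537])}
top {'fx': 369.0631298546696, 'fy': 369.0631298546696, 'cx': 254.46501275169933, 'cy': 191.24383342110087, 'eye': array([0.43035529, 0.0375757 , 1.16462005]), 'rotation': array([-0.00693607,  0.02090439,  0.70838201, -0.70548552])}
wrist {'fx': 293.65396224911325, 'fy': 293.65396224911325, 'cx': 257.45056798130446, 'cy': 188.90898874729405, 'mount': array([[ 2.35998284e-04,  2.50846733e-01, -9.68026787e-01,
        -1.71985982e-01],
       [ 9.99999629e-01,  7.43120344e-04,  4.36359316e-04,
         5.75423866e-04],
       [ 8.28819708e-04, -9.68026531e-01, -2.50846465e-01,
        -6.77954096e-02],
       [ 0.00000000e+00,  0.00000000e+00,  0.00000000e+00,
         1.00000000e+00]])}
0.017
```

View pics/top0.png

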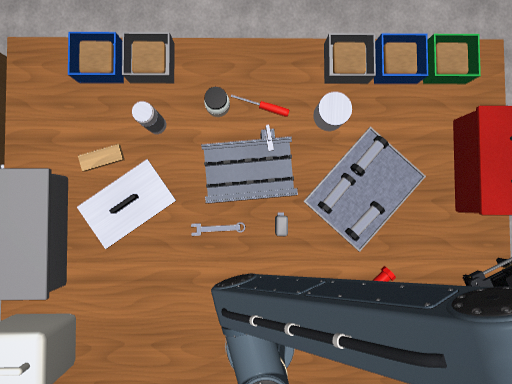

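View pics/side0.png

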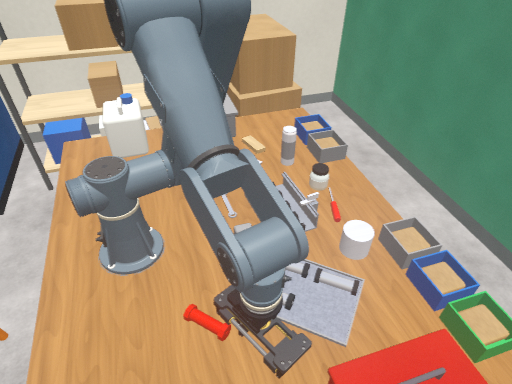

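View pics/wrist0.png

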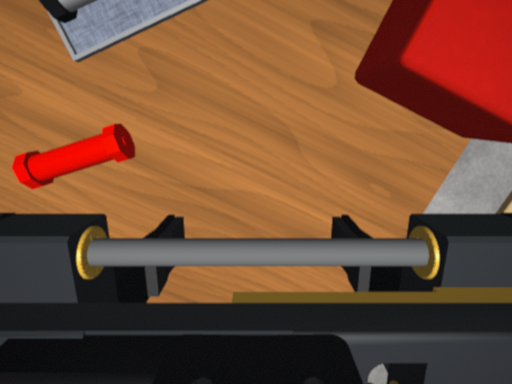

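```bash
cat >> h.py <<'E'
def rotm(r):
    r=np.array(r); return R.from_quat(r).as_matrix() if r.shape==(4,) else r
def cloud(n,d,st=None):
    m,Rm,e=cam(n,st); Rm=rotm(Rm)
    v,u=np.mgrid[:d.shape[0],:d.shape[1]]
    P=np.stack([(u-m['cx'])/m['fx']*d,-(v-m['cy'])/m['fy']*d,-d],-1)
    W=P@Rm.T+e; W[d<=0]=np.nan; return W
def proj(n,p,st=None):
    m,Rm,e=cam(n,st); q=(np.atleast_2d(p)-e)@rotm(Rm)
    return np.stack([m['cx']+m['fx']*q[:,0]/-q[:,2], m['cy']+m['fy']*q[:,1]/q[:,2]],-1)
def rect(W,mask,xr,yr,zr):
    k=mask&(W[...,0]>xr[0])&(W[...,0]<xr[1])&(W[...,1]>yr[0])&(W[...,1]<yr[1])&(W[...,2]>zr[0])&(W[...,2]<zr[1])
    return W[k]
E
python3 - <<'E'
from h import *
import json
d=np.load('pics/top0.npy'); W=cloud('top',d)
for u,v in [(60,330),(125,205),(350,210),(240,215),(335,180),(370,160),(362,222),(250,160),(268,128),(250,140),(250,195)]:
    print((u,v),W[v,u].round(3))
im,_=arm.grab_frame('top')
for n in ['carrier','groove0','groove3','lip','farwall','seat','latch_fin','cover','roller0']:
    print(n,[(np.round(q['uv'],1).tolist(),round(q['score'],2)) for q in arm.spot_point(n,'top')][:5])
print('box',[(np.round(q['box'],1).tolist(),round(q['score'],2)) for q in arm.find_in('roller0','top')])
E
```

```text
(60, 330) [0.087 0.56  0.112]
(125, 205) [0.434 0.411 0.027]
(350, 210) [ 0.416 -0.289 -0.002]
(240, 215) [0.402 0.06  0.001]
(335, 180) [ 0.511 -0.24   0.005]
(370, 160) [ 0.571 -0.344  0.032]
(362, 222) [ 0.379 -0.313  0.04 ]
(250, 160) [0.572 0.028 0.03 ]
(268, 128) [ 0.656 -0.024  0.102]
(250, 140) [0.626 0.029 0.073]
(250, 195) [0.462 0.029 0.081]
carrier [([248.6, 171.7], 0.9)]
groove0 [([261.2, 167.2], 0.86), ([215.7, 175.8], 0.78), ([243.9, 173.2], 0.69), ([283.9, 165.0], 0.65)]
groove3 [([261.2, 167.2], 0.86), ([215.7, 175.8], 0.78), ([243.9, 173.2], 0.69), ([283.9, 165.0], 0.65)]
lip [([252.3, 190.9], 0.77)]
farwall [([245.9, 140.7], 0.9)]
seat [([246.9, 167.7], 0.61), ([101.9, 159.4], 0.29)]
latch_fin [([270.2, 133.0], 0.68)]
cover [([126.3, 203.4], 0.91), ([257.1, 103.5], 0.7)]
roller0 [([367.2, 155.5], 0.92), ([332.6, 194.3], 0.71), ([363.0, 219.1], 0.64), ([219.3, 232.2], 0.64), ([375.6, 283.5], 0.52)]
box [([317.0, 173.9, 34.4, 37.9], 0.97), ([349.3, 136.1, 39.3, 40.2], 0.92), ([343.8, 202.0, 42.8, 37.4], 0.84), ([373.2, 264.3, 21.5, 16.4], 0.7)]
```

```bash
python3 - <<'E'
from h import *
D=[]
for i in range(4):
    im,d=save('top','t1_%d'%i); D.append(d)
d=np.median(D,0); np.save('pics/topmed.npy',d); W=cloud('top',d); M=np.ones(d.shape,bool)
def rep(nm,xr,yr,zr):
    p=rect(W,M,xr,yr,zr); c=p[:,:2].mean(0); 
    r=cv2.minAreaRect((p[:,:2]*1000).astype(np.float32)); q=p[:,:2]-c; w,V=np.linalg.eigh(q.T@q)
    a=np.arctan2(V[1,1],V[0,1]); print(nm,len(p),c.round(4),'z',np.median(p[:,2]).round(4),'rect',np.round(r[0],1),np.round(r[1],1),round(r[2],2),'pca',round(np.degrees(a)%180,2), (np.ptp(q@V[:,1])*1000).round(1)); return p,V
rep('lip',(.4,.52),(-.15,.2),(.078,.092))
rep('far',(.57,.66),(-.15,.2),(.066,.0745))
rep('railish',(.48,.6),(-.15,.2),(.02,.038))
rep('fin',(.6,.7),(-.06,.02),(.095,.11))
rep('cover',(.3,.6),(.25,.58),(.004,.012))
rep('handle',(.3,.6),(.25,.58),(.035,.052))
for i,(u,v) in enumerate([(332,194),(367,155),(363,219)]):
    c=W[v,u]; p=rect(W,M,(c[0]-.09,c[0]+.09),(c[1]-.09,c[1]+.09),(.03,.06))
    # nearest cluster
    k=[q for q in p if np.hypot(*(q[:2]-c[:2]))<.078]; k=np.array(k)
    rep('roller%d'%i,(c[0]-.075,c[0]+.075),(c[1]-.075,c[1]+.075),(.028,.06))
# z slices
k=rect(W,M,(.3,.6),(-.45,-.15),(.015,.06)); print(np.histogram(k[:,2],10))
E
```

```text
lip 633 [0.4609 0.0261] z 0.0833 rect [461.   25.7] [ 20.  271.4] 4.92 pca 94.87 271.4
far 245 [0.6285 0.028 ] z 0.0693 rect [632.6  39.6] [267.1  63.3] 86.52 pca 97.32 270.2
railish 414 [0.5391 0.0334] z 0.0294 rect [538.5  33. ] [ 78.3 270.3] 4.98 pca 94.84 270.3
fin 55 [ 0.6436 -0.0243] z 0.102 rect [644.1 -24.5] [42.2 10.3] 9.08 pca 10.02 42.4
cover 3646 [0.4385 0.4166] z 0.0056 rect [471.  437.2] [236.9 264. ] 34.38 pca 124.92 264.6
handle 151 [0.4387 0.4148] z 0.0429 rect [439.  415.5] [14.4 89.9] 34.67 pca 124.76 89.9
roller0 502 [ 0.4698 -0.238 ] z 0.0396 rect [ 478.6 -247. ] [ 43.4 156.4] 49.82 pca 139.81 156.4
roller1 556 [ 0.5787 -0.3341] z 0.0394 rect [ 568.3 -327.5] [ 46.1 177. ] 47.99 pca 136.79 177.5
roller2 514 [ 0.385  -0.3223] z 0.0396 rect [ 414.3 -291.6] [135.9 130.8] 46.05 pca 136.27 130.8
(array([ 11,  16,  35,  53,  87, 180, 335, 458, 144,  98]), array([0.01524526, 0.01866556, 0.02208587, 0.02550617, 0.02892648,
       0.03234678, 0.03576709, 0.03918739, 0.04260769, 0.046028  ,
       0.0494483 ]))
```

```bash
cat >> h.py <<'E'
C0=np.array([0.5386,0.0327]); CY=0.085
def carr(x,y):
    c,s=np.cos(CY),np.sin(CY); return C0+np.array([c*x-s*y,s*x+c*y])
def go(x,y,z,psi):
    s=arm.observe(); Rm=R.from_quat(s['eef_rot']).as_matrix()
    sh=Rm.T@(np.array([x,y,z])-s['ee_pos'])*100
    p=np.arctan2(Rm[1,1],Rm[0,1]); th=(p-psi+np.pi)%(2*np.pi)-np.pi
    n=np.linalg.norm(sh)/6.25, abs(th)/.1867
    print('shift cm',sh.round(2),'turn',round(th,3),'rows',np.round(n,1), 'psi now',round(p,3),'tilt',np.round(Rm[:,0],4),'t',round(s['time'],2),'f',np.round(s['ft_force'],1),'w',round(s['width'],4),'z',round(s['ee_pos'][2],4),'j6',round(s['joint_pos'][5],2))
E
python3 - <<'E'
from h import *
d=np.load('pics/topmed.npy'); W=cloud('top',d)
k=((W[...,2]>.027)&(W[...,2]<.06)&(W[...,0]>.3)&(W[...,0]<.68)&(W[...,1]<-.15)&(W[...,1]>-.5)).astype(np.uint8)
n,L,st,ce=cv2.connectedComponentsWithStats(k)
for i in range(1,n):
    if st[i,4]<60: continue
    p=W[L==i][:,:2]; r=cv2.minAreaRect((p*1000).astype(np.float32)); c=p.mean(0);q=p-c;w,V=np.linalg.eigh(q.T@q)
    print(i,st[i],c.round(4),np.round(r,1) if 0 else (np.round(r[0],1),np.round(r[1],1),round(r[2],1)),'axis',np.degrees(np.arctan2(V[1,1],V[0,1])).round(1),np.ptp(q@V[:,1]).round(4))
go(.455,-.295,.214,-1.405)
go(.644,-.0245,.214,-1.405)
E
```

```text
2 [351 136  38  40 506] [ 0.5855 -0.3412] (array([ 584.8, -342.4]), array([ 43.7, 132.1]), 49.3) axis 139.2 0.1321
3 [319 173  37  41 504] [ 0.4692 -0.2374] (array([ 468.7, -238.6]), array([ 43.4, 130.3]), 49.8) axis 139.7 0.1303
4 [346 201  39  41 509] [ 0.3837 -0.3234] (array([ 382. , -324.9]), array([ 44. , 130.7]), 45.6) axis 136.0 0.1308
shift cm [-2.000e-02 -1.643e+01 -2.861e+01] turn 0.274 rows [5.3 1.5] psi now -1.131 tilt [-0. -0. -1.] t 0.9 f [ 0.1  0.1 -0. ] w 0.087 z 0.2138 j6 -0.18
shift cm [-2.000e-02 -3.286e+01 -5.723e+01] turn 0.274 rows [10.6  1.5] psi now -1.131 tilt [-0. -0. -1.] t 0.9 f [ 0.1  0.1 -0. ] w 0.087 z 0.2138 j6 -0.18
```

```bash
python3 -m crank '[[1,[0,-16.4,-28.6],0.27],[1,[0,-16.4,-28.6],0.27],[1,[0,-16.4,-28.6],0.27],[1,[0,-24,-43],0.27],[1,[0,-32.9,-57.2],0.27],[1,[0,-32.9,-57.2],0.27],[1,[0,-32.9,-57.2],0.27],[1,[0,-32.9,-57.2],0.27]]' 20
python3 - <<'E'
from h import *
go(.644,-.0245,.214,-1.405)
E
```

```text
time: 1.9
ee_pos: [0.5538, -0.1541, 0.214]
eef_rot: [0.705, 0.06, -0.704, 0.06]
ft_force: [0.9, -1.4, -0.4]
width: 0.0872
shift cm [  0.   -11.25 -11.08] turn 0.004 rows [2.5 0. ] psi now -1.401 tilt [ 8.e-04 -5.e-04 -1.e+00] t 1.9 f [ 0.9 -1.4 -0.4] w 0.0872 z 0.214 j6 0.94
```

```bash
python3 -m crank '[[1,[0,-11.25,-11.1],0],[1,[0,-11.25,-11.1],0],[1,[0,-11.25,-11.1],0],[1,[2,-11.25,-11.1],0],[1,[5,-11.25,-11.1],0],[1,[7,-11.25,-11.1],0],[1,[7,-11.25,-11.1],0],[1,[7,-11.25,-11.1],0]]' 20
python3 - <<'E'
from h import *
s=arm.observe();go(.644,-.0245,.103,-1.405)
im,d=save('wrist','w1'); W=cloud('wrist',d,s)
p=rect(W,np.ones(d.shape,bool),(.6,.69),(-.06,.02),(.095,.112))
print(len(p), p.mean(0).round(4) if len(p) else 0); 
if len(p): print(cv2.minAreaRect((p[:,:2]*1000).astype(np.float32)))
E
```

```text
time: 2.9
ee_pos: [0.645, -0.0247, 0.1449]
eef_rot: [0.705, 0.06, -0.704, 0.06]
ft_force: [0.5, 0.2, 1.0]
width: 0.087
shift cm [ 4.19 -0.04  0.1 ] turn 0.004 rows [0.7 0. ] psi now -1.401 tilt [ 2.3e-03 -9.0e-04 -1.0e+00] t 2.9 f [0.5 0.2 1. ] w 0.087 z 0.1449 j6 1.19
768 [ 0.6487 -0.0248  0.1037]
((647.4581909179688, -24.95165252685547), (44.110721588134766, 10.0137300491333), 9.340848922729492)
```

View pics/w1.png

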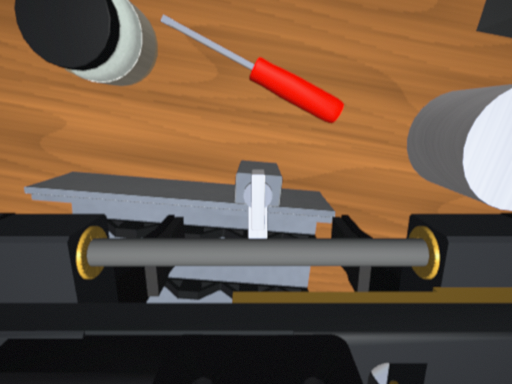

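```bash
python3 -m crank '[[1,[2.5,0,0.1],0],[1,[4.1,0,0.1],0],[1,[4.1,0,0.1],0],[0,[4.1,0,0.1],0],[0,[4.1,0,0.1],0],[0,[4.1,0,0.1],0],[0,[4.1,0,0.1],0],[0,[4.1,0,0.1],0]]' 20
python3 - <<'E'
from h import *
go(.6455,-.0247,.103,-1.405+1.54)
E
```

```text
time: 3.95
ee_pos: [0.6444, -0.0249, 0.1044]
eef_rot: [0.706, 0.059, -0.703, 0.06]
ft_force: [-0.1, 0.8, -0.1]
width: 0.0451
shift cm [ 0.14 -0.   -0.11] turn -1.536 rows [0.  8.2] psi now -1.401 tilt [ 0.0032 -0.0011 -1.    ] t 3.95 f [-0.1  0.8 -0.1] w 0.0451 z 0.1044 j6 1.19
```

```bash
python3 -m crank '[[0,[0,0,0],0],[0,[0,0,0],0],[0,[0,0,0],0],[0,[0,0,0],0],[0,[0,0,0],-0.18],[0,[0,0,0],-0.36],[0,[0,0,0],-0.54],[0,[0,0,0],-0.72]]' 20
python3 - <<'E'
from h import *
go(.6444,-.0249,.1044,-1.405+1.54)
E
```

```text
time: 4.95
ee_pos: [0.6444, -0.0249, 0.1044]
eef_rot: [0.638, 0.305, -0.637, 0.307]
ft_force: [-0.2, 0.0, 0.1]
width: 0.0002
shift cm [-0. -0. -0.] turn -0.81 rows [0.  4.3] psi now -0.675 tilt [ 0.0033 -0.0011 -1.    ] t 4.95 f [-0.2  0.   0.1] w 0.0002 z 0.1044 j6 0.46
```

```bash
python3 - <<'E'
from h import *
save('wrist','w2');save('side','s2');im,d=save('top','t2')
a=cv2.imread('pics/s2.png')[120:280,200:420]; cv2.imwrite('pics/s2c.png',cv2.resize(a,None,fx=3,fy=3))
E
```

```text
(no output)
```

View pics/w2.png

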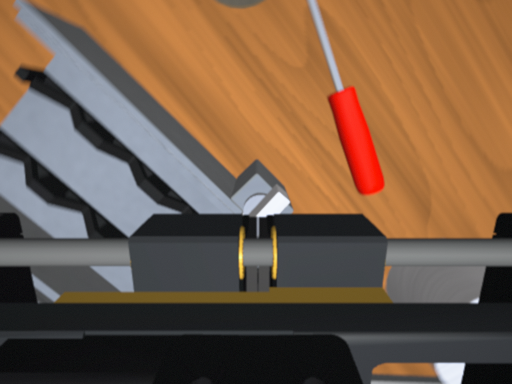

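View pics/s2c.png

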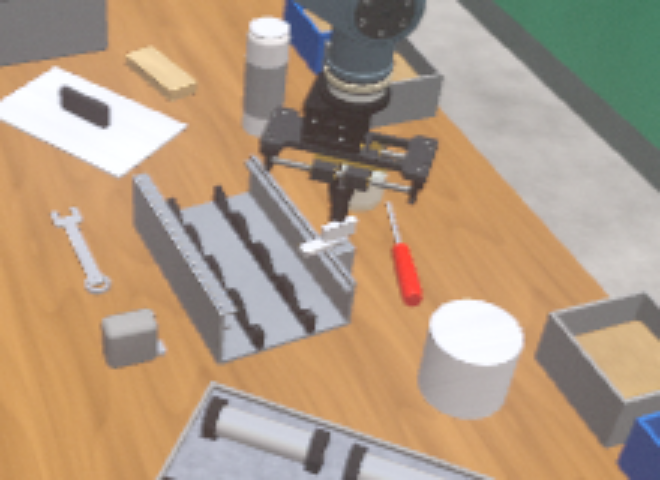

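```bash
python3 - <<'E'
from h import *
d=np.load('pics/s2.npy'); W=cloud('side',d)
im=cv2.imread('pics/s2.png')
for cx,cy in [(340,180),(340,200),(341,210),(341,216),(341,220),(320,245),(345,225),(335,240)]:
    u,v=200+cx//3,120+cy//3; print((u,v),W[v,u].round(4),im[v,u])
dt=np.load('pics/t2.npy'); 
W=cloud('wrist',np.load('pics/w2.npy'))
for u,v in [(268,203),(275,200),(258,225),(262,180),(285,195),(262,212)]: print(u,v,W[v,u].round(4))
k=(np.abs(W[...,0]-.644)<.06)&(np.abs(W[...,1]+.025)<.05)&(W[...,2]>.098)&(W[...,2]<.108)
print(k.sum(), W[k].mean(0)); print(cv2.minAreaRect((W[k][:,:2]*1000).astype(np.float32)))
E
```

```text
(313, 180) [ 0.6415 -0.023   0.1626] [88 90 98]
(313, 186) [ 0.636  -0.0385  0.149 ] [62 65 76]
(313, 190) [ 0.6399 -0.0357  0.1279] [61 63 74]
(313, 192) [ 0.6398 -0.0378  0.1204] [61 64 77]
(313, 193) [ 0.6391 -0.0402  0.1179] [58 63 75]
(306, 201) [ 0.6191 -0.0338  0.08  ] [255 250 249]
(315, 195) [ 0.6545 -0.0295  0.096 ] [175 177 182]
(311, 200) [ 0.6381 -0.0349  0.0808] [232 224 222]
268 203 [ 0.6582 -0.0186  0.1029]
275 200 [ 0.6629 -0.0196  0.1036]
258 225 [ 0.6504 -0.0183  0.1276]
262 180 [ 0.6607 -0.0105  0.0731]
285 195 [ 0.669  -0.0227  0.0978]
262 212 [ 0.6519 -0.0205  0.104 ]
471 [ 0.66039957 -0.02128344  0.10326416]
((657.8822021484375, -22.944095611572266), (22.711185455322266, 10.049476623535156), 9.361865043640137)
```

```bash
python3 - <<'E'
from h import *
s=arm.observe()
a=cv2.imread('pics/s2.png')
p=np.array([[.6444,-.0249,z] for z in (.0874,.1044,.12,.15,.2)]); uv=proj('side',p); print(uv.round(1))
big=cv2.resize(a[140:240,260:380],None,fx=6,fy=6,interpolation=cv2.INTER_NEAREST)
for q in uv: cv2.circle(big,tuple(((q-[260,140])*6).astype(int).tolist()),4,(0,0,255),-1)
# check known: fin top
for q in proj('side',[[.6655,-.0213,.103],[.6228,-.0285,.103]]): cv2.circle(big,tuple(((q-[260,140])*6).astype(int).tolist()),3,(0,255,0),-1)
cv2.imwrite('pics/s2d.png',big)
E
```

```text
[[311.6 196.6]
 [312.2 193. ]
 [312.6 189.6]
 [313.6 183. ]
 [315.2 171.5]]
```

View pics/s2d.png

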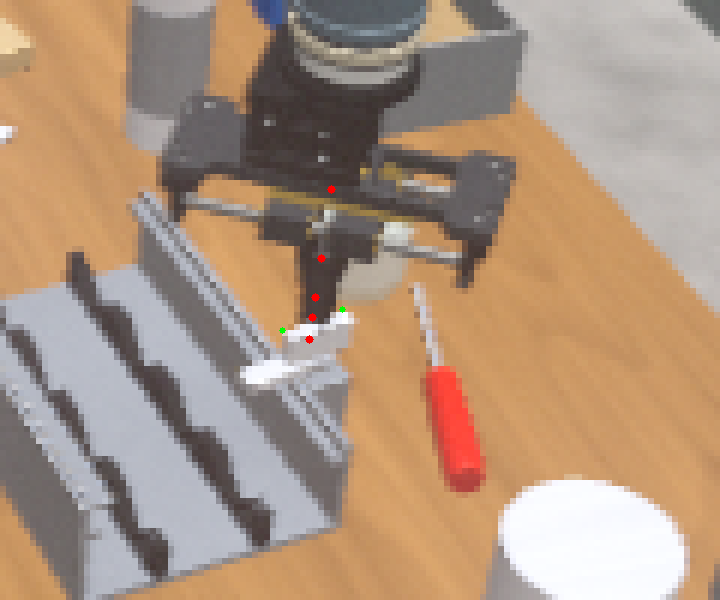

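```bash
python3 - <<'E'
from h import *
m=arm.camera_model('wrist'); M=np.array(m['mount'])
for x in (-.05,-.02,0,.017,.03):
    q=np.linalg.inv(M)@np.array([x,0.0,0,1]); print(x,'depth',-q[2].round(4),m['cx']+m['fx']*q[0]/-q[2], m['cy']+m['fy']*q[1]/q[2])
d=np.load('pics/w2.npy')
for v in range(205,300,6): print(v,d[v,250:268:4].round(4), end=' ')
a=cv2.imread('pics/w2.png')[170:300,180:340]; cv2.imwrite('pics/w2c.png',cv2.resize(a,None,fx=4.5,fy=4.5,interpolation=cv2.INTER_NEAREST))
E
```

```text
-0.05 depth 0.135 256.9306086771909 264.6858521186589
-0.02 depth 0.1641 257.0350927874996 237.81035653328922
0 depth 0.1834 257.0863692318374 224.6209840118193
0.017 depth 0.1999 257.1221445146756 215.41883400889412
0.03 depth 0.2125 257.1457628822801 209.3436965318798
205 [0.2023 0.204  0.1978 0.1877 0.1811] 211 [0.2035 0.1949 0.1853 0.1805 0.1806] 217 [0.1701 0.1695 0.1708 0.1684 0.1684] 223 [0.1616 0.1607 0.1613 0.1603 0.1604] 229 [0.1527 0.1523 0.1511 0.1526 0.1538] 235 [0.1447 0.1438 0.1489 0.1454 0.1448] 241 [0.0842 0.0835 0.     0.0835 0.0831] 247 [0.0832 0.0829 0.0815 0.0817 0.0819] 253 [0.0817 0.082  0.0816 0.0812 0.0819] 259 [0.0819 0.0814 0.0815 0.0826 0.0834] 265 [0.084  0.0846 0.0835 0.0845 0.0847] 271 [0.1249 0.1263 0.1331 0.1269 0.1259] 277 [0.1259 0.1273 0.1326 0.1269 0.1269] 283 [0.127  0.1277 0.1323 0.127  0.1276] 289 [0.1292 0.1284 0.1323 0.1282 0.1294] 295 [0.0743 0.0742 0.0746 0.0728 0.074 ]
```

View pics/w2c.png

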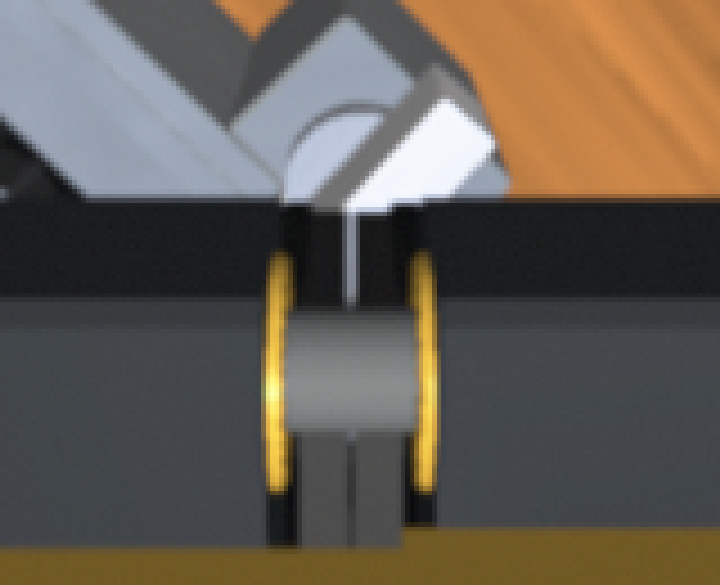

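```bash
python3 - <<'E'
from h import *
m=arm.camera_model('wrist'); M=np.array(m['mount'])
def tool(d,u,v):
    z=d[v,u]; return (M@np.array([(u-m['cx'])/m['fx']*z,-(v-m['cy'])/m['fy']*z,-z,1]))[:3].round(4)
for f in ('w1','w2'):
    d=np.load('pics/%s.npy'%f)
    for u in ((160,172,180,345,350) if f=='w1' else (245,250,264,270,200,320)):
        print(f,u,[(v,tool(d,u,v).tolist()) for v in (210,213,215,217,222,230)])
E
```

```text
w1 160 [(210, [0.1383, -0.1082, 0.0369]), (213, [0.138, -0.1084, 0.0404]), (215, [0.1369, -0.1082, 0.0423]), (217, [0.1369, -0.1084, 0.0447]), (222, [0.1357, -0.1085, 0.0501]), (230, [-0.0357, -0.0482, -0.0112])]
w1 172 [(210, [0.1385, -0.0949, 0.037]), (213, [0.1383, -0.0951, 0.0405]), (215, [-0.0116, -0.0491, -0.0105]), (217, [-0.0152, -0.0481, -0.0106]), (222, [-0.0205, -0.0467, -0.0096]), (230, [-0.0307, -0.0438, -0.0091])]
w1 180 [(210, [0.081, -0.07, 0.0176]), (213, [0.1371, -0.0859, 0.0401]), (215, [0.1384, -0.0864, 0.0429]), (217, [-0.0114, -0.0446, -0.0092]), (222, [-0.0172, -0.0432, -0.0084]), (230, [-0.0182, -0.0432, -0.004])]
w1 345 [(210, [0.1432, 0.0991, 0.0387]), (213, [0.1451, 0.0999, 0.043]), (215, [-0.0122, 0.0506, -0.0107]), (217, [-0.0154, 0.0497, -0.0106]), (222, [-0.0191, 0.0487, -0.009]), (230, [-0.0311, 0.0453, -0.0092])]
w1 350 [(210, [0.1437, 0.1049, 0.0389]), (213, [0.1438, 0.1052, 0.0425]), (215, [0.1431, 0.1052, 0.0447]), (217, [-0.0156, 0.0525, -0.0107]), (222, [-0.024, 0.0499, -0.0109]), (230, [-0.0313, 0.0478, -0.0093])]
w2 245 [(210, [0.0217, -0.0084,
[... 556 characters left out ...]
.02, 0.0038, -0.0094]), (230, [-0.03, 0.0036, -0.0088])]
w2 270 [(210, [0.0008, 0.008, -0.0093]), (213, [0.0007, 0.008, -0.0074]), (215, [-0.0119, 0.0075, -0.0106]), (217, [-0.0155, 0.0073, -0.0107]), (222, [-0.0236, 0.007, -0.0108]), (230, [-0.0347, 0.0065, -0.0108])]
w2 200 [(210, [0.0968, -0.0552, 0.023]), (213, [-0.0844, -0.0178, -0.0371]), (215, [-0.0859, -0.0175, -0.037]), (217, [-0.0887, -0.017, -0.0373]), (222, [-0.093, -0.0162, -0.0374]), (230, [-0.0995, -0.0149, -0.0376])]
w2 320 [(210, [0.1037, 0.062, 0.0254]), (213, [-0.0856, 0.0197, -0.0375]), (215, [-0.0878, 0.0192, -0.0376]), (217, [-0.0875, 0.0193, -0.0368]), (222, [-0.0935, 0.0181, -0.0375]), (230, [-0.099, 0.017, -0.0374])]
```

```bash
python3 -m crank '[[0.6,[-0.5,0,0],0.18],[0.6,[-0.5,0,0],0.36],[0.6,[-0.5,0,0],0.54],[0.6,[-0.5,0,0],0.72],[0.6,[-0.5,0,0],0.72],[0.6,[-0.5,0,0],0.72],[0.6,[1,0,0],0.72],[0.6,[1.5,0,0],0.72]]' 20
python3 - <<'E'
from h import *
go(.6448,-.0247,.078,-1.405)
save('wrist','w3')
E
```

```text
time: 6.1
ee_pos: [0.6433, -0.0247, 0.0876]
eef_rot: [0.705, 0.059, -0.705, 0.059]
ft_force: [0.0, -0.1, 0.5]
width: 0.0518
shift cm [ 0.96  0.02 -0.15] turn 0.001 rows [0.2 0. ] psi now -1.404 tilt [ 4.e-04 -4.e-04 -1.e+00] t 6.1 f [ 0.  -0.1  0.5] w 0.0518 z 0.0876 j6 1.19
```

View pics/w3.png

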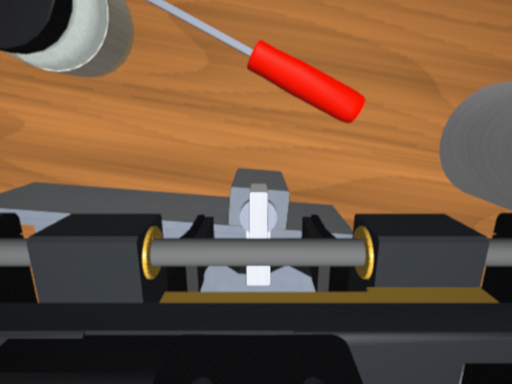

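```bash
python3 -m crank '[[0.6,[0.9,0,-0.1],0],[0,[0.9,0,-0.1],0],[0,[0.9,0,-0.1],0],[0,[0.9,0,-0.1],0],[0,[0.9,0,-0.1],0],[0,[0.9,0,-0.1],0],[0,[0.9,0,-0.1],0],[0,[0.9,0,-0.1],0]]' 20
```

```text
time: 7.15
ee_pos: [0.6443, -0.0248, 0.0785]
eef_rot: [0.705, 0.059, -0.705, 0.059]
ft_force: [0.2, -1.4, 1.6]
width: 0.01
```

Gripped: the opening is 10 mm, the thickness of the fin. Next I turn the latch.

```bash
python3 -m crank '[[0,[0,0,0],-0.17],[0,[0,0,0],-0.34],[0,[0,0,0],-0.51],[0,[0,0,0],-0.68],[0,[0,0,0],-0.85],[0,[0,0,0],-1.02],[0,[0,0,0],-1.19],[0,[0,0,0],-1.36]]' 20
python3 - <<'E'
from h import *
go(.6443,-.0248,.078,-1.405+1.54)
E
```

```text
time: 8.15
ee_pos: [0.6471, -0.0274, 0.0785]
eef_rot: [0.51, 0.488, -0.509, 0.493]
ft_force: [5.8, -6.8, -4.4]
width: 0.01
shift cm [ 0.05 -0.29 -0.25] turn -0.173 rows [0.1 0.9] psi now -0.038 tilt [ 0.0064 -0.0045 -1.    ] t 8.15 f [ 5.8 -6.8 -4.4] w 0.01 z 0.0785 j6 -0.17
```

```bash
python3 -m crank '[[0,[0,0,0],-0.1],[0,[0,0,0],-0.18],[0,[0,0,0],-0.18],[0.4,[0,0,0],-0.18],[0.5,[0,0,0],-0.18],[0.5,[0,0,0],-0.18],[0.5,[-3,0,0],-0.18],[0.6,[-9,0,0],-0.18]]' 20
python3 - <<'E'
from h import *
s=arm.observe(); go(.585,-.342,.12,0)
save('wrist','w4'); im,d=save('top','t4')
d=np.load('pics/w4.npy'); W=cloud('wrist',d,s)
k=(np.abs(W[...,0]-.644)<.06)&(np.abs(W[...,1]+.025)<.05)&(W[...,2]>.098)&(W[...,2]<.108)
print(k.sum()); print(cv2.minAreaRect((W[k][:,:2]*1000).astype(np.float32)))
E
```

```text
time: 9.15
ee_pos: [0.6441, -0.0265, 0.1665]
eef_rot: [0.462, 0.534, -0.465, 0.534]
ft_force: [1.4, 0.2, 0.9]
width: 0.0467
shift cm [  4.74 -10.29  30.39] turn 0.141 rows [5.2 0.8] psi now 0.141 tilt [-0.0011 -0.0029 -1.    ] t 9.15 f [1.4 0.2 0.9] w 0.0467 z 0.1665 j6 -0.35
621
((646.7586059570312, -24.368553161621094), (9.354825019836426, 43.47276306152344), 8.370691299438477)
```

View pics/w4.png

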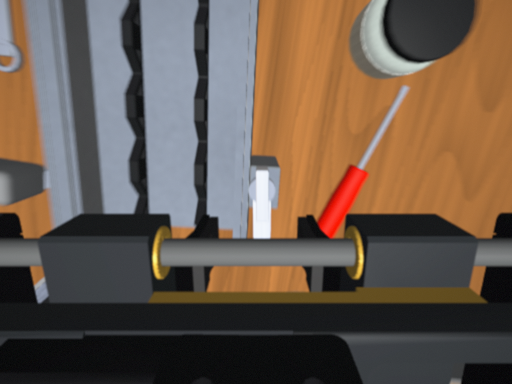

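```bash
cat >> h.py <<'E'
def rollers(name):
    W=cloud('top',np.load('pics/%s.npy'%name))
    k=((W[...,2]>.027)&(W[...,2]<.06)&(W[...,0]>.3)&(W[...,0]<.72)&(W[...,1]<-.12)&(W[...,1]>-.55)).astype(np.uint8)
    n,L,st,ce=cv2.connectedComponentsWithStats(k)
    for i in range(1,n):
        if st[i,4]<60: continue
        p=W[L==i][:,:2]; r=cv2.minAreaRect((p*1000).astype(np.float32)); c=p.mean(0);q=p-c;w,V=np.linalg.eigh(q.T@q)
        print(i,st[i,4],c.round(4),np.round(r[0],1),np.round(r[1],1),'axis',np.degrees(np.arctan2(V[1,1],V[0,1])).round(1)%180)
E
python3 - <<'E'
from h import *
rollers('t4')
W=cloud('top',np.load('pics/t4.npy'))
k=rect(W,np.ones(W.shape[:2],bool),(.55,.8),(-.33,-.1),(.08,.1)); print('tin',k.mean(0),cv2.minEnclosingCircle((k[:,:2]*1000).astype(np.float32)))
a=np.radians(139.2-270); print(np.degrees(a)); go(.585,-.342,.12,a); go(.585,-.342,.0,a)
E
```

```text
1 90 [ 0.6834 -0.1983] [ 685.5 -205. ] [88.6 28. ] axis 57.1
2 505 [ 0.5854 -0.3412] [ 585.1 -342.5] [ 44.  132.6] axis 139.3
3 505 [ 0.4694 -0.2374] [ 468.5 -237.9] [ 43.5 132.3] axis 140.0
4 503 [ 0.3835 -0.3233] [ 381.9 -324.7] [ 44.8 131.5] axis 135.8
tin [ 0.71637463 -0.22186586  0.08883247] ((716.8375244140625, -223.15103149414062), 50.60167694091797)
-130.8
shift cm [  5.67 -11.11  30.12] turn 2.424 rows [ 5.2 13. ] psi now 0.142 tilt [ 0.0203 -0.0073 -0.9998] t 9.25 f [0.2 0.3 0.7] w 0.05 z 0.1757 j6 -0.35
shift cm [ 17.66 -11.33  30.  ] turn 2.424 rows [ 5.9 13. ] psi now 0.142 tilt [ 0.0203 -0.0073 -0.9998] t 9.25 f [0.2 0.3 0.7] w 0.05 z 0.1757 j6 -0.35
```

```bash
python3 - <<'E'
from h import *
go(.585,-.342,.1,np.radians(49.2)); go(.585,-.342,.0,np.radians(49.2))
E
```

```text
shift cm [  7.66 -11.14  30.1 ] turn -0.717 rows [5.3 3.8] psi now 0.142 tilt [ 0.0203 -0.0073 -0.9998] t 9.25 f [0.2 0.3 0.7] w 0.05 z 0.1757 j6 -0.35
shift cm [ 17.66 -11.33  30.  ] turn -0.717 rows [5.9 3.8] psi now 0.142 tilt [ 0.0203 -0.0073 -0.9998] t 9.25 f [0.2 0.3 0.7] w 0.05 z 0.1757 j6 -0.35
```

```bash
python3 - <<'E'
from h import *
for i in range(6):
    arm.grab_frame('top'); go(.585,-.342,.1,np.radians(49.2))
E
```

```text
shift cm [  7.37 -10.9   30.18] turn -0.717 rows [5.3 3.8] psi now 0.142 tilt [ 0.015  -0.0063 -0.9999] t 9.3 f [-1.   0.5 -0.6] w 0.0507 z 0.1727 j6 -0.35
shift cm [  7.13 -10.67  30.26] turn -0.717 rows [5.3 3.8] psi now 0.142 tilt [ 0.0097 -0.0052 -0.9999] t 9.35 f [-1.2  0.7 -0.3] w 0.0519 z 0.1702 j6 -0.35
shift cm [  6.96 -10.53  30.31] turn -0.717 rows [5.3 3.8] psi now 0.142 tilt [ 0.006  -0.0045 -1.    ] t 9.4 f [-0.4 -0.  -0.6] w 0.0518 z 0.1685 j6 -0.35
shift cm [  6.85 -10.44  30.34] turn -0.717 rows [5.2 3.8] psi now 0.141 tilt [ 0.0039 -0.004  -1.    ] t 9.45 f [-0.4  0.7 -0.4] w 0.0518 z 0.1675 j6 -0.35
shift cm [  6.79 -10.42  30.34] turn -0.717 rows [5.2 3.8] psi now 0.141 tilt [ 0.003  -0.0038 -1.    ] t 9.5 f [ 0.1 -0.2 -0.8] w 0.0523 z 0.1669 j6 -0.35
shift cm [  6.77 -10.42  30.34] turn -0.717 rows [5.2 3.8] psi now 0.141 tilt [ 0.0027 -0.0037 -1.    ] t 9.55 f [ 0.4 -0.7  0.1] w 0.0524 z 0.1667 j6 -0.35
```

```bash
python3 -m crank '[[0.75,[2,-10.4,30.3],-0.717],[0.75,[4,-10.4,30.3],-0.717],[0.75,[6.8,-10.4,30.3],-0.717],[0.75,[6.8,-10.4,30.3],-0.717],[0.75,[6.8,-10.4,30.3],-0.717],[0.75,[6.8,-10.4,30.3],-0.717],[0.75,[6.8,-10.4,30.3],-0.717],[0.75,[6.8,-10.4,30.3],-0.717]]' 40
python3 - <<'E'
from h import *
save('wrist','w5'); save('top','t5'); rollers('t5')
go(.585,-.342,.0,np.radians(49.3))
E
```

```text
time: 10.55
ee_pos: [0.5854, -0.3396, 0.0995]
eef_rot: [0.246, 0.662, -0.247, 0.664]
ft_force: [0.9, 0.1, 0.4]
width: 0.0654
1 93 [ 0.6826 -0.199 ] [ 684.9 -205.6] [88.5 28. ] axis 57.7
4 141 [ 0.5802 -0.3367] [ 579.6 -337.2] [33.6 43.2] axis 130.6
shift cm [10.02 -0.25  0.06] turn 0.0 rows [1.6 0. ] psi now 0.861 tilt [ 0.0029 -0.0033 -1.    ] t 10.65 f [ 0.4 -0.2 -0.7] w 0.0655 z 0.1002 j6 -1.55
```

View pics/w5.png

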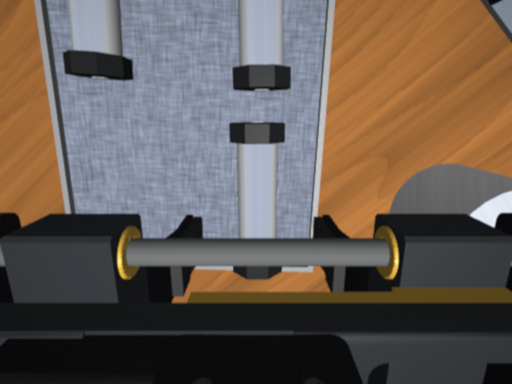

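```bash
python3 -m crank '[[0.75,[5,-0.2,0],0],[0.75,[9,-0.2,0],0],[0.75,[10,-0.2,0],0],[0,[10,-0.2,0],0],[0,[10,-0.2,0],0],[0,[10,-0.2,0],0],[0,[10,-0.2,0],0],[0,[10,-0.2,0],0]]' 40
python3 - <<'E'
from h import *
p=carr(0,-.099); print(p); go(p[0],p[1],.15,np.radians(94.87))
E
```

```text
time: 11.65
ee_pos: [0.5859, -0.3414, 0.0015]
eef_rot: [0.245, 0.661, -0.247, 0.665]
ft_force: [1.7, 2.0, 6.0]
width: 0.0333
[ 0.54700487 -0.06594258]
shift cm [-14.98  18.35 -20.81] turn -0.795 rows [5.  4.3] psi now 0.86 tilt [ 0.0051 -0.004  -1.    ] t 11.65 f [1.7 2.  6. ] w 0.0333 z 0.0015 j6 -1.55
```

```bash
python3 -m crank '[[0,[-5,0,0],0],[0,[-10,0,0],0],[0,[-14,4,-4],-0.18],[0,[-15,8,-9],-0.36],[0,[-15,12,-13],-0.54],[0,[-15,15,-17],-0.72],[0,[-15,18.3,-20.8],-0.795],[0,[-15,18.3,-20.8],-0.795]]' 40
python3 - <<'E'
from h import *
p=carr(0,-.099); go(p[0],p[1],.15,np.radians(94.87));go(p[0],p[1],.0125,np.radians(94.87))
E
```

```text
time: 12.65
ee_pos: [0.5435, -0.0624, 0.1491]
eef_rot: [-0.032, 0.707, 0.031, 0.706]
ft_force: [0.5, -0.4, -3.4]
width: 0.0333
shift cm [-0.09 -0.39  0.31] turn 0.005 rows [0.1 0. ] psi now 1.66 tilt [-5.0e-04 -1.9e-03 -1.0e+00] t 12.65 f [ 0.5 -0.4 -3.4] w 0.0333 z 0.1491 j6 -1.98
shift cm [13.66 -0.36  0.32] turn 0.005 rows [2.2 0. ] psi now 1.66 tilt [-5.0e-04 -1.9e-03 -1.0e+00] t 12.65 f [ 0.5 -0.4 -3.4] w 0.0333 z 0.1491 j6 -1.98
```

```bash
python3 -m crank '[[0,[2,-0.37,0.32],0],[0,[5,-0.37,0.32],0],[0,[8,-0.37,0.32],0],[0,[10,-0.37,0.32],0],[0,[12,-0.37,0.32],0],[0,[13,-0.37,0.32],0],[0,[13.5,-0.37,0.32],0],[0,[13.6,-0.37,0.32],0]]' 40
python3 - <<'E'
from h import *
p=carr(0,-.099); go(p[0],p[1],.0115,np.radians(94.87))
E
```

```text
time: 13.65
ee_pos: [0.5472, -0.0664, 0.0132]
eef_rot: [-0.032, 0.707, 0.031, 0.706]
ft_force: [0.1, 0.5, -3.9]
width: 0.0334
shift cm [ 0.17  0.04 -0.01] turn 0.004 rows [0. 0.] psi now 1.66 tilt [-3.0e-04 -2.1e-03 -1.0e+00] t 13.65 f [ 0.1  0.5 -3.9] w 0.0334 z 0.0132 j6 -1.98
```

Next I lower the last 2 mm, release and rise.

```bash
python3 -m crank '[[0,[0.2,0,0],0],[0,[0.2,0,0],0],[0.56,[0.2,0,0],0],[0.56,[0.2,0,0],0],[0.56,[0.2,0,0],0],[0.56,[-3,0,0],0],[0.56,[-9,0,0],0],[0.56,[-13,0,0],0]]' 40
python3 - <<'E'
from h import *
a=arm.observe(); print(a['width'],a['ee_pos'])
arm.grab_frame('top');s=arm.observe();save('wrist','w6')
save('top','t6'); rollers('t6')
go(.469,-.238,.1,np.radians(49.9))
E
```

```text
time: 14.65
ee_pos: [0.548, -0.0663, 0.1456]
eef_rot: [-0.033, 0.706, 0.031, 0.707]
ft_force: [0.1, 0.1, 0.2]
width: 0.0492
0.04915210259010829 [ 0.54799038 -0.06629106  0.14562856]
1 89 [ 0.683  -0.1995] [ 685.3 -204.9] [88.7 27.8] axis 57.2
2 466 [ 0.4718 -0.241 ] [ 466.8 -240.8] [ 43.3 131.4] axis 142.3
3 507 [ 0.3836 -0.3232] [ 381.8 -325.1] [ 45. 131.] axis 135.8
shift cm [  4.6  -16.34  -9.52] turn 0.789 rows [3.1 4.2] psi now 1.66 tilt [ 0.0057 -0.0041 -1.    ] t 14.8 f [-0.6 -0.3  0.1] w 0.0483 z 0.1458 j6 -1.98
```

View pics/w6.png

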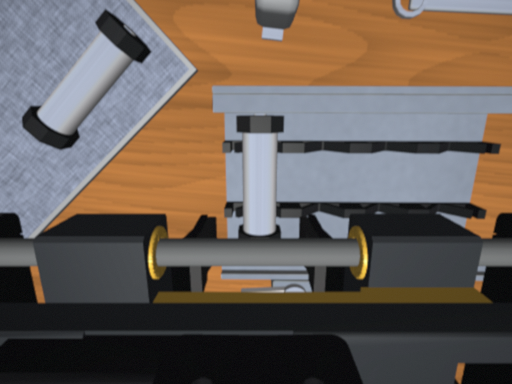

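```bash
python3 -m crank '[[0.75,[0,-5,-3],0.18],[0.75,[0,-10,-6],0.36],[0.75,[0,-16.3,-9.5],0.54],[0.75,[2,-16.3,-9.5],0.72],[0.75,[4.6,-16.3,-9.5],0.79],[0.75,[4.6,-16.3,-9.5],0.79],[0.75,[4.6,-16.3,-9.5],0.79],[0.75,[4.6,-16.3,-9.5],0.79]]' 40
python3 - <<'E'
from h import *
s=arm.observe();save('wrist','w7'); W=cloud('wrist',np.load('pics/w7.npy'),s)
k=rect(W,np.ones(W.shape[:2],bool),(.38,.56),(-.33,-.15),(.033,.055)); c=k[:,:2].mean(0);q=k[:,:2]-c;w,V=np.linalg.eigh(q.T@q);print(len(k),c,np.degrees(np.arctan2(V[1,1],V[0,1]))%180,np.ptp(q@V,axis=0))
for i in range(3): pass
go(.469,-.238,.0,np.radians(49.9))
E
```

```text
time: 15.8
ee_pos: [0.4697, -0.2376, 0.1006]
eef_rot: [0.241, 0.662, -0.243, 0.667]
ft_force: [0.2, 0.3, -0.8]
width: 0.0655
5918 [ 0.44955027 -0.24298158] 56.1978007851034 [0.13315159 0.15356377]
shift cm [10.07 -0.09 -0.12] turn 0.001 rows [1.6 0. ] psi now 0.872 tilt [ 0.0068 -0.0051 -1.    ] t 15.85 f [-0.1  0.7 -0. ] w 0.0652 z 0.1007 j6 -1.55
```

View pics/w7.png

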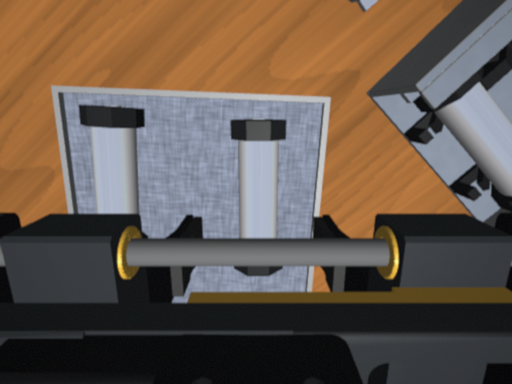

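```bash
python3 -m crank '[[0.75,[5,-0.1,-0.1],0],[0.75,[9,-0.1,-0.1],0],[0.75,[10,-0.1,-0.1],0],[0,[10,-0.1,-0.1],0],[0,[10,-0.1,-0.1],0],[0,[10,-0.1,-0.1],0],[0,[10,-0.1,-0.1],0],[0,[10,-0.1,-0.1],0]]' 40
python3 - <<'E'
from h import *
p=carr(0,.099); print(p); go(p[0],p[1],.15,np.radians(94.87))
E
```

```text
time: 16.85
ee_pos: [0.4698, -0.2384, 0.0017]
eef_rot: [0.241, 0.661, -0.243, 0.668]
ft_force: [1.2, 2.6, 6.9]
width: 0.0333
[0.53019513 0.13134258]
shift cm [-14.99  32.19 -19.04] turn -0.785 rows [6.4 4.2] psi now 0.871 tilt [ 0.0087 -0.006  -0.9999] t 16.85 f [1.2 2.6 6.9] w 0.0333 z 0.0017 j6 -1.55
```

```bash
python3 -m crank '[[0,[-5,0,0],0],[0,[-10,1,0],0],[0,[-15,5,-3],-0.18],[0,[-15,11,-6],-0.36],[0,[-15,17,-10],-0.54],[0,[-15,22,-13],-0.72],[0,[-15,27,-16],-0.785],[0,[-15,32.2,-19],-0.785]]' 40
python3 - <<'E'
from h import *
p=carr(0,.099);go(p[0],p[1],.0117,np.radians(94.87))
E
```

```text
time: 17.85
ee_pos: [0.5281, 0.1239, 0.1496]
eef_rot: [-0.033, 0.704, 0.028, 0.709]
ft_force: [2.4, -0.1, -2.7]
width: 0.0331
shift cm [13.79  0.82  0.18] turn 0.001 rows [2.2 0. ] psi now 1.657 tilt [ 0.0072 -0.0065 -1.    ] t 17.85 f [ 2.4 -0.1 -2.7] w 0.0331 z 0.1496 j6 -1.62
```

```bash
python3 -m crank '[[0,[2,0.82,0.18],0],[0,[5,0.82,0.18],0],[0,[8,0.82,0.18],0],[0,[10,0.82,0.18],0],[0,[12,0.82,0.18],0],[0,[13,0.82,0.18],0],[0,[13.5,0.82,0.18],0],[0,[13.7,0.82,0.18],0]]' 40
python3 - <<'E'
from h import *
p=carr(0,.099); go(p[0],p[1],.0115,np.radians(94.87))
E
```

```text
time: 18.85
ee_pos: [0.5302, 0.1312, 0.0127]
eef_rot: [-0.033, 0.704, 0.028, 0.709]
ft_force: [-1.2, -1.8, -0.2]
width: 0.0331
shift cm [0.12 0.01 0.  ] turn 0.001 rows [0. 0.] psi now 1.657 tilt [ 0.0071 -0.0068 -1.    ] t 18.85 f [-1.2 -1.8 -0.2] w 0.0331 z 0.0127 j6 -1.6
```

```bash
python3 -m crank '[[0,[0.1,0,0],0],[0.56,[0.1,0,0],0],[0.56,[0.1,0,0],0],[0.56,[0.1,0,0],0],[0.56,[0.1,0,0],0],[0.56,[-4,0,0],0],[0.56,[-9,0,0],0],[0.56,[-13,0,0],0]]' 40
python3 - <<'E'
from h import *
arm.grab_frame('top');s=arm.observe();save('wrist','w8')
save('top','t8'); rollers('t8')
go(.3825,-.3245,.1,np.radians(46))
E
```

```text
time: 19.85
ee_pos: [0.5295, 0.1322, 0.1444]
eef_rot: [-0.033, 0.704, 0.028, 0.709]
ft_force: [0.3, 0.6, 0.1]
width: 0.0488
1 89 [ 0.6823 -0.2   ] [ 685.2 -205.2] [87.9 27.2] axis 57.7
2 510 [ 0.3837 -0.3233] [ 382.1 -324.8] [ 44.4 131.1] axis 135.9
shift cm [  4.6  -44.2  -18.77] turn 0.854 rows [7.7 4.6] psi now 1.657 tilt [ 0.0127 -0.0064 -0.9999] t 20.0 f [-1.1 -0.9 -1. ] w 0.049 z 0.145 j6 -1.61
```

View pics/w8.png

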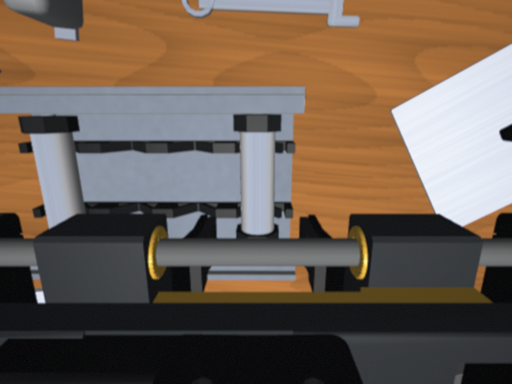

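View pics/t8.png

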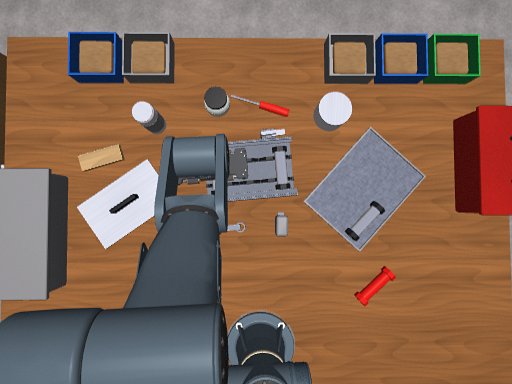

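```bash
python3 -m crank '[[0.75,[0,-6,-2.5],0],[0.75,[0,-12,-5],0.18],[0.75,[0,-18,-7.5],0.36],[0.75,[0,-24,-10],0.54],[0.75,[0,-30,-12.5],0.72],[0.75,[2,-36,-15],0.85],[0.75,[4,-44.2,-18.8],0.85],[0.75,[4.6,-44.2,-18.8],0.85]]' 40
python3 - <<'E'
from h import *
go(.3828,-.3243,.0,np.radians(45.8))
E
```

```text
time: 21.0
ee_pos: [0.3807, -0.3264, 0.0983]
eef_rot: [0.264, 0.651, -0.264, 0.66]
ft_force: [0.3, 0.5, 1.0]
width: 0.0651
shift cm [ 9.83  0.25 -0.11] turn 0.006 rows [1.6 0. ] psi now 0.805 tilt [ 0.0117 -0.0052 -0.9999] t 21.0 f [0.3 0.5 1. ] w 0.0651 z 0.0983 j6 -1.75
```

```bash
python3 -m crank '[[0.75,[5,0.2,-0.1],0],[0.75,[8.5,0.2,-0.1],0],[0.75,[9.8,0.2,-0.1],0],[0,[9.8,0.2,-0.1],0],[0,[9.8,0.2,-0.1],0],[0,[9.8,0.2,-0.1],0],[0,[9.8,0.2,-0.1],0],[0,[9.8,0.2,-0.1],0]]' 40
python3 - <<'E'
from h import *
p=carr(0,-.033); print(p); go(p[0],p[1],.15,np.radians(94.87))
E
```

```text
time: 22.0
ee_pos: [0.3833, -0.3249, 0.0014]
eef_rot: [0.264, 0.651, -0.265, 0.661]
ft_force: [2.8, 1.9, 7.2]
width: 0.0334
[ 5.41401624e-01 -1.80859259e-04]
shift cm [-14.86  34.43 -10.91] turn -0.851 rows [6.2 4.6] psi now 0.805 tilt [ 0.0133 -0.0064 -0.9999] t 22.0 f [2.8 1.9 7.2] w 0.0334 z 0.0014 j6 -1.75
```

```bash
python3 -m crank '[[0,[-5,0,0],0],[0,[-10,1,0],0],[0,[-14.9,6,-2],-0.18],[0,[-14.9,12,-4],-0.36],[0,[-14.9,18,-6],-0.54],[0,[-14.9,24,-8],-0.72],[0,[-14.9,30,-10],-0.85],[0,[-14.9,34.4,-10.9],-0.85]]' 40
python3 - <<'E'
from h import *
p=carr(0,-.033);go(p[0],p[1],.0117,np.radians(94.87))
E
```

```text
time: 23.0
ee_pos: [0.5405, 0.0019, 0.15]
eef_rot: [-0.033, 0.703, 0.028, 0.71]
ft_force: [-0.1, 0.0, -3.8]
width: 0.0332
shift cm [13.83 -0.11 -0.08] turn 0.001 rows [2.2 0. ] psi now 1.657 tilt [ 0.0112 -0.0065 -0.9999] t 23.0 f [-0.1  0.  -3.8] w 0.0332 z 0.15 j6 -1.85
```

```bash
python3 -m crank '[[0,[2,-0.1,-0.1],0],[0,[5,-0.1,-0.1],0],[0,[8,-0.1,-0.1],0],[0,[10,-0.1,-0.1],0],[0,[12,-0.1,-0.1],0],[0,[13,-0.1,-0.1],0],[0,[13.5,-0.1,-0.1],0],[0,[13.7,-0.1,-0.1],0]]' 40
python3 - <<'E'
from h import *
p=carr(0,-.033); go(p[0],p[1],.0115,np.radians(94.87))
E
```

```text
time: 24.0
ee_pos: [0.5413, -0.0001, 0.0131]
eef_rot: [-0.033, 0.702, 0.028, 0.71]
ft_force: [0.6, -0.2, -3.1]
width: 0.0331
shift cm [ 0.16 -0.01  0.01] turn 0.001 rows [0. 0.] psi now 1.657 tilt [ 0.0114 -0.0065 -0.9999] t 24.0 f [ 0.6 -0.2 -3.1] w 0.0331 z 0.0131 j6 -1.86
```

```bash
python3 -m crank '[[0,[0.1,0,0],0],[0.56,[0.1,0,0],0],[0.56,[0.1,0,0],0],[0.56,[0.1,0,0],0],[0.56,[0.1,0,0],0],[0.56,[-5,0,0],0],[0.56,[-11,0,0],0],[0.56,[-14,0,0],0]]' 40
python3 - <<'E'
from h import *
for i in range(5): arm.grab_frame('top')
s=arm.observe();save('wrist','w9')
go(.4388,.4153,.15,np.radians(34.7))
E
```

```text
time: 25.0
ee_pos: [0.541, 0.0006, 0.1561]
eef_rot: [-0.033, 0.701, 0.027, 0.712]
ft_force: [0.5, 0.2, 0.7]
width: 0.0485
shift cm [-0.16 42.13 -6.38] turn 1.051 rows [6.8 5.6] psi now 1.657 tilt [ 0.0086 -0.0059 -0.9999] t 25.3 f [-0.1  0.1 -0.6] w 0.0487 z 0.1517 j6 -1.86
```

View pics/w9.png

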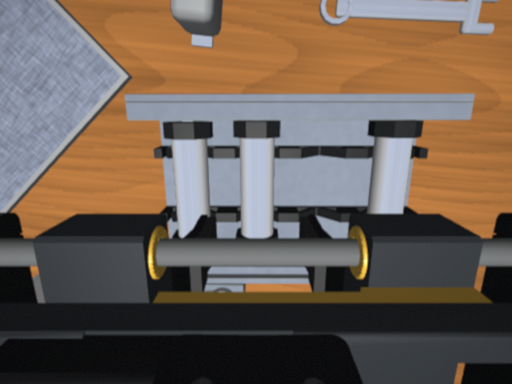

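```bash
python3 -m crank '[[0.6,[0,6,-1],0.18],[0.6,[0,12,-2],0.36],[0.6,[0,18,-3],0.54],[0.6,[0,24,-4],0.72],[0.6,[0,30,-5],0.9],[0.6,[0,36,-5.5],1.05],[0.6,[0,42.1,-6.4],1.05],[0.6,[0,42.1,-6.4],1.05]]' 50
python3 - <<'E'
from h import *
for i in range(4): arm.grab_frame('top')
save('top','t10')
W=cloud('top',np.load('pics/t10.npy')); M=np.ones(W.shape[:2],bool)
# rollers in carrier
c,s=np.cos(CY),np.sin(CY); X=(W[...,0]-C0[0]); Y=(W[...,1]-C0[1]); cx=c*X+s*Y; cy=-s*X+c*Y
for g,y in enumerate((-.099,-.033,.033,.099)):
    k=(abs(cx)<.07)&(abs(cy-y)<.026)&(W[...,2]>.04)&(W[...,2]<.075)
    if k.sum()<20: print(g,k.sum()); continue
    print(g,k.sum(),'cx range',cx[k].min().round(3),cx[k].max().round(3),'cy',cy[k].mean().round(4),'zmax',np.percentile(W[k][:,2],95).round(4), 'slope',np.polyfit(cx[k],cy[k],1).round(3)[0])
go(.4388,.4153,.15,np.radians(34.7))
s=arm.observe();save('wrist','w10'); W=cloud('wrist',np.load('pics/w10.npy'),s)
k=rect(W,M,(.3,.6),(.3,.55),(.035,.05)); print(len(k), cv2.minAreaRect((k[:,:2]*1000).astype(np.float32)))
E
```

```text
time: 26.3
ee_pos: [0.4366, 0.4176, 0.1461]
eef_rot: [0.326, 0.624, -0.328, 0.63]
ft_force: [0.5, -0.5, -0.6]
width: 0.0523
0 474 cx range -0.066 0.065 cy -0.0979 zmax 0.0564 slope 0.001
1 468 cx range -0.066 0.064 cy -0.0327 zmax 0.0558 slope -0.001
2 0
3 479 cx range -0.067 0.064 cy 0.0984 zmax 0.0559 slope 0.005
shift cm [-0.31  0.15 -0.09] turn 0.001 rows [0.1 0. ] psi now 0.606 tilt [ 0.006  -0.0082 -0.9999] t 26.55 f [ 0.1  0.  -0.1] w 0.0525 z 0.1469 j6 -0.02
1330 ((441.5188903808594, 415.76031494140625), (13.988346099853516, 89.34951782226562), 34.58796691894531)
```

View pics/w10.png

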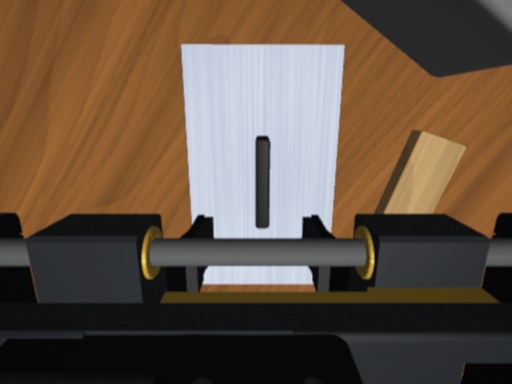

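View pics/t10.png

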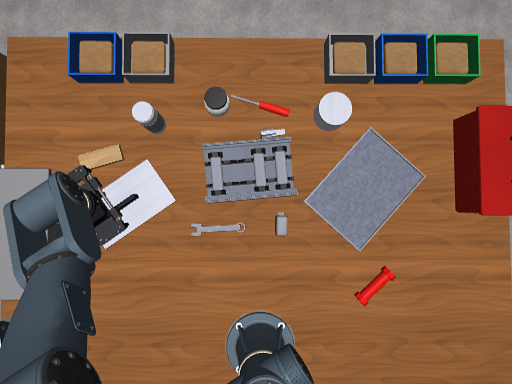

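```bash
python3 - <<'E'
from h import *
go(.4398,.4155,.03,np.radians(34.7))
E
```

```text
shift cm [11.73  0.22 -0.21] turn -0.0 rows [1.9 0. ] psi now 0.605 tilt [ 0.0066 -0.0078 -0.9999] t 26.6 f [ 0.6 -1.3 -0.3] w 0.0524 z 0.1473 j6 -0.02
```

```bash
python3 -m crank '[[0.6,[4,0.2,-0.2],0],[0.6,[8,0.2,-0.2],0],[0.6,[11,0.2,-0.2],0],[0.6,[12.5,0.2,-0.2],0],[0.6,[13.5,0.2,-0.2],0],[0.6,[14.2,0.2,-0.2],0],[0.6,[14.2,0.2,-0.2],0],[0.6,[14.2,0.2,-0.2],0]]' 50
python3 - <<'E'
from h import *
go(.4398,.4155,.004,np.radians(34.7)); save('wrist','w11')
E
```

```text
time: 27.6
ee_pos: [0.4403, 0.4155, 0.0061]
eef_rot: [0.327, 0.623, -0.329, 0.63]
ft_force: [-0.7, 0.7, 0.2]
width: 0.0523
shift cm [ 0.21 -0.04 -0.03] turn 0.0 rows [0. 0.] psi now 0.606 tilt [ 0.0078 -0.007  -0.9999] t 27.6 f [-0.7  0.7  0.2] w 0.0523 z 0.0061 j6 -0.02
```

View pics/w11.png

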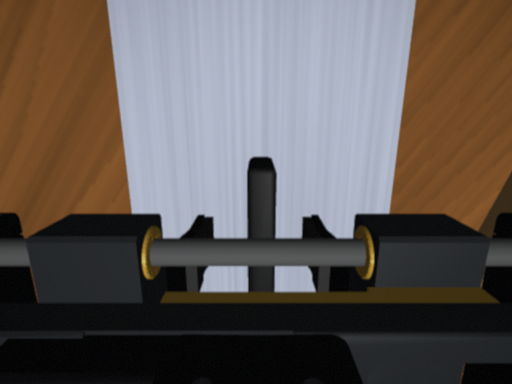

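```bash
python3 -m crank '[[0.6,[0.2,0,0],0],[0,[0.2,0,0],0],[0,[0.2,0,0],0],[0,[0.2,0,0],0],[0,[0.2,0,0],0],[0,[0.2,0,0],0],[0,[0.2,0,0],0],[0,[0.2,0,0],0]]' 55
python3 - <<'E'
from h import *
go(.4398,.4155,.004,np.radians(34.7))
E
```

```text
time: 28.65
ee_pos: [0.4407, 0.4158, 0.0041]
eef_rot: [0.328, 0.623, -0.329, 0.63]
ft_force: [1.7, 0.8, -1.4]
width: 0.0136
shift cm [ 0.01 -0.09 -0.03] turn 0.0 rows [0. 0.] psi now 0.606 tilt [ 0.0086 -0.0064 -0.9999] t 28.65 f [ 1.7  0.8 -1.4] w 0.0136 z 0.0041 j6 -0.02
```

```bash
python3 -m crank '[[0,[-2,0,0],0],[0,[-5,0,0],0],[0,[-8,0,0],0],[0,[-11,0,0],0],[0,[-13,0,0],0],[0,[-14,0,0],0],[0,[-14,0,0],0],[0,[-14,0,0],0]]' 55
python3 - <<'E'
from h import *
p=carr(.0145,0); print(p); go(p[0],p[1],.14,CY)
save('wrist','w12'); save('side','s12')
E
```

```text
time: 29.65
ee_pos: [0.4387, 0.4161, 0.1432]
eef_rot: [0.327, 0.623, -0.329, 0.63]
ft_force: [-0.1, 1.0, -3.0]
width: 0.0137
[0.55304765 0.03393102]
shift cm [  0.69 -12.36  37.93] turn 0.521 rows [6.4 2.8] psi now 0.606 tilt [ 0.0066 -0.0077 -0.9999] t 29.65 f [-0.1  1.  -3. ] w 0.0137 z 0.1432 j6 -0.02
```

View pics/w12.png

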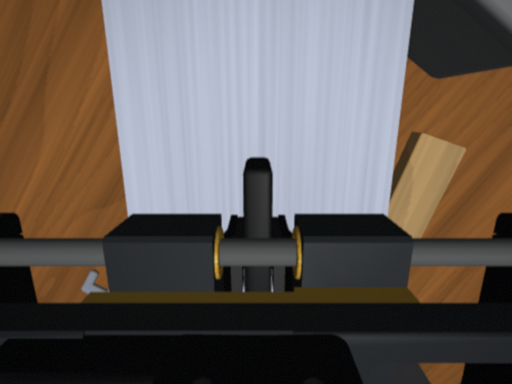

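View pics/s12.png

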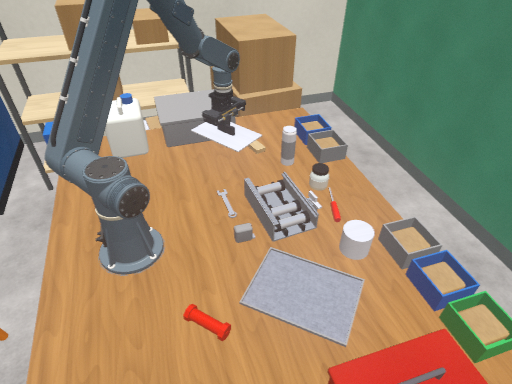

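```bash
python3 -m crank '[[0,[0,-1,4],0.06],[0,[0,-3,9],0.14],[0,[0,-5,15],0.22],[0,[0,-7,21],0.3],[0,[0,-9,27],0.38],[0,[0,-10.5,32],0.46],[0,[0,-11.7,36],0.52],[0,[0,-12.3,37.9],0.52]]' 55
python3 - <<'E'
from h import *
for i in range(4): arm.grab_frame('top')
p=carr(.0145,0); print(p); go(p[0],p[1],.14,CY)
save('wrist','w13'); save('top','t13'); save('side','s13')
W=cloud('top',np.load('pics/t13.npy')); M=np.ones(W.shape[:2],bool)
E
```

```text
time: 30.75
ee_pos: [0.5541, 0.0322, 0.1461]
eef_rot: [0.478, 0.517, -0.479, 0.524]
ft_force: [0.1, 0.4, -3.0]
width: 0.0137
[0.55304765 0.03393102]
shift cm [0.62 0.03 0.14] turn 0.001 rows [0.1 0. ] psi now 0.086 tilt [ 0.0045 -0.0067 -1.    ] t 30.95 f [-0.2  0.8 -3.7] w 0.0136 z 0.1462 j6 -0.22
```

View pics/t13.png

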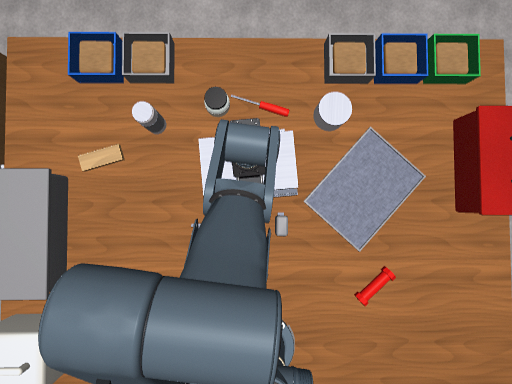

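View pics/w13.png

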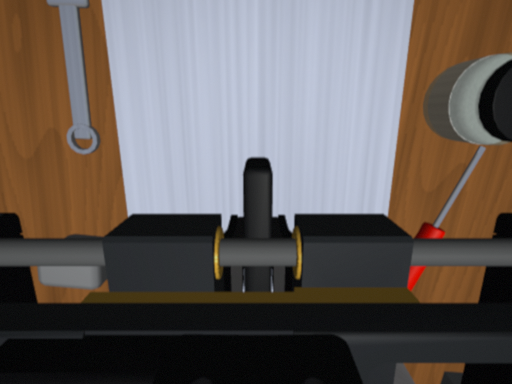

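View pics/s13.png

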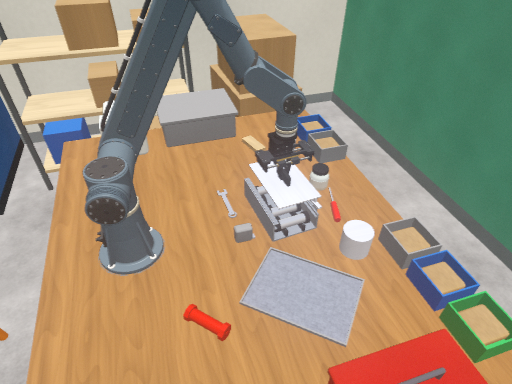

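```bash
cat >> h.py <<'E'
def coverfit(names,z0,tol=.02,big=True):
    """plane fit of the cover top in carrier frame; names: list of (cam,file,state)"""
    c,s=np.cos(CY),np.sin(CY); out=[]
    for n,f,st in names:
        W=cloud(n,np.load('pics/%s.npy'%f),st); im=cv2.imread('pics/%s.png'%f)
        X=W[...,0]-C0[0];Y=W[...,1]-C0[1];cx=c*X+s*Y;cy=-s*X+c*Y
        k=(abs(cx)<.13)&(abs(cy)<.16)&(abs(W[...,2]-z0)<tol)&(im.min(-1)>150)&(im.max(-1).astype(int)-im.min(-1)<45)
        p=np.stack([cx[k],cy[k],W[k][:,2]],-1)
        for it in range(4):
            A=np.c_[p[:,:2],np.ones(len(p))]; q=np.linalg.lstsq(A,p[:,2],rcond=None)[0]; r=p[:,2]-A@q; p=p[abs(r)<max(.003,0)] if it>0 else p[abs(r)<.008]
        lo,hi=np.percentile(p,[.5,99.5],axis=0)
        print(n,len(p),'slope x,y',q[:2].round(4),'z0',q[2].round(4),'x',lo[0].round(4),hi[0].round(4),'y',lo[1].round(4),hi[1].round(4))
        out.append(p)
    return out
E
python3 - <<'E'
from h import *
coverfit([('top','t13',None),('side','s13',None),('wrist','w13',arm.observe())],.148)
E
```

```text
top 1519 slope x,y [0.0008 0.003 ] z0 0.1474 x -0.0667 0.0891 y -0.1298 0.133
side 1495 slope x,y [0.0038 0.0016] z0 0.1475 x -0.0683 0.09 y -0.1347 0.1242
wrist 59385 slope x,y [0.0033 0.0028] z0 0.1493 x -0.0645 0.092 y 0.0113 0.125
```

```bash
python3 -m crank '[[0,[0,0,0],0],[0,[0,0,0],0],[0,[0,0,0],0],[0,[0,0,0],0],[0,[0,0,0],0],[0,[0,0,0],0],[0,[-4,0,0],0],[0,[-10,0,0],0]]' 55
python3 - <<'E'
from h import *
p=carr(.0145,0)
for i in range(3): go(p[0],p[1],.09,CY); i<2 and arm.grab_frame('top')
E
```

```text
time: 32.1
ee_pos: [0.5504, 0.0369, 0.2455]
eef_rot: [0.476, 0.52, -0.48, 0.523]
ft_force: [2.1, -0.5, -3.5]
width: 0.0137
shift cm [15.55  0.26  0.22] turn 0.002 rows [2.5 0. ] psi now 0.087 tilt [-6.0e-04 -6.5e-03 -1.0e+00] t 32.1 f [ 2.1 -0.5 -3.5] w 0.0137 z 0.2455 j6 -0.22
shift cm [16.54 -0.61  0.06] turn 0.003 rows [2.6 0. ] psi now 0.088 tilt [ 0.0181 -0.0088 -0.9998] t 32.15 f [ 2.4 -0.6  3. ] w 0.0136 z 0.2555 j6 -0.22
shift cm [16.32 -0.73  0.03] turn 0.003 rows [2.6 0. ] psi now 0.088 tilt [ 0.0206 -0.0091 -0.9997] t 32.2 f [ 1.7  0.2 -1.7] w 0.0139 z 0.2533 j6 -0.22
```

```bash
python3 -m crank '[[0,[0,0,0],0],[0,[2,-0.3,0],0],[0,[5,-0.7,0],0],[0,[8,-0.7,0],0],[0,[11,-0.7,0],0],[0,[13,-0.7,0],0],[0,[14,-0.7,0],0],[0,[14,-0.7,0],0]]' 55
python3 - <<'E'
from h import *
p=carr(.0145,0)
go(p[0],p[1],.08,CY); arm.grab_frame('top');arm.grab_frame('top'); s=arm.observe(); go(p[0],p[1],.08,CY)
save('wrist','w14'); save('side','s14'); save('top','t14')
coverfit([('top','t14',None),('side','s14',None),('wrist','w14',s)],.118)
E
```

```text
time: 33.2
ee_pos: [0.5518, 0.0346, 0.1119]
eef_rot: [0.479, 0.515, -0.476, 0.528]
ft_force: [1.1, 0.1, -2.5]
width: 0.0137
shift cm [3.19 0.06 0.04] turn 0.003 rows [0.5 0. ] psi now 0.088 tilt [ 0.0175 -0.0087 -0.9998] t 33.2 f [ 1.1  0.1 -2.5] w 0.0137 z 0.1119 j6 -0.22
shift cm [ 3.35 -0.09  0.02] turn 0.003 rows [0.5 0. ] psi now 0.088 tilt [ 0.0212 -0.0092 -0.9997] t 33.3 f [-0.6  0.7 -2.5] w 0.0134 z 0.1135 j6 -0.22
top 1404 slope x,y [ 0.0192 -0.0008] z0 0.115 x -0.0661 0.0903 y -0.1315 0.1313
side 1450 slope x,y [ 0.0201 -0.0017] z0 0.1147 x -0.0673 0.0907 y -0.136 0.1218
wrist 59386 slope x,y [ 0.0191 -0.0004] z0 0.116 x -0.064 0.0924 y 0.0095 0.1232
```

View pics/w14.png

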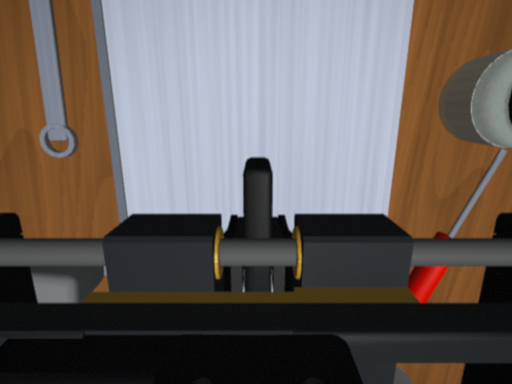

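```bash
python3 - <<'E'
from h import *
p=carr(.0045,-.29); print(p); go(p[0],p[1],.15,CY)
W=cloud('top',np.load('pics/t13.npy')); M=np.ones(W.shape[:2],bool)
k=rect(W,M,(.5,.8),(-.4,-.1),(.08,.1)); print('tin',cv2.minEnclosingCircle((k[:,:2]*1000).astype(np.float32)))
E
```

```text
[ 0.56770408 -0.25587097]
shift cm [-3.29 -1.06 29.08] turn 0.003 rows [4.7 0. ] psi now 0.088 tilt [ 0.0225 -0.0094 -0.9997] t 33.45 f [ 0.  -0.1 -2.4] w 0.0136 z 0.1141 j6 -0.22
tin ((717.8318481445312, -221.61656188964844), 50.467533111572266)
```

```bash
python3 -m crank '[[0,[-2,0,1],0],[0,[-3.3,-0.2,5],0],[0,[-3.3,-0.4,10],0],[0,[-3.3,-0.6,15],0],[0,[-3.3,-0.8,20],0],[0,[-3.3,-1,25],0],[0,[-3.3,-1.06,28],0],[0,[-3.3,-1.06,29.1],0]]' 55
python3 - <<'E'
from h import *
arm.grab_frame('top');arm.grab_frame('top')
p=carr(.0045,-.29); go(p[0],p[1],.0746,CY)
s=arm.observe(); save('wrist','w15'); save('side','s15'); save('top','t15')
E
```

```text
time: 34.45
ee_pos: [0.5679, -0.2582, 0.1508]
eef_rot: [0.481, 0.512, -0.475, 0.53]
ft_force: [0.9, 0.7, -2.4]
width: 0.0139
shift cm [ 7.58 -0.16 -0.17] turn 0.002 rows [1.2 0. ] psi now 0.087 tilt [ 0.0231 -0.0096 -0.9997] t 34.55 f [ 0.4  0.8 -3.4] w 0.0139 z 0.1504 j6 -0.7
```

View pics/t15.png

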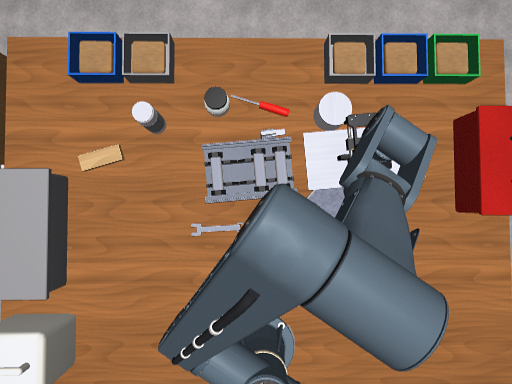

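View pics/s15.png

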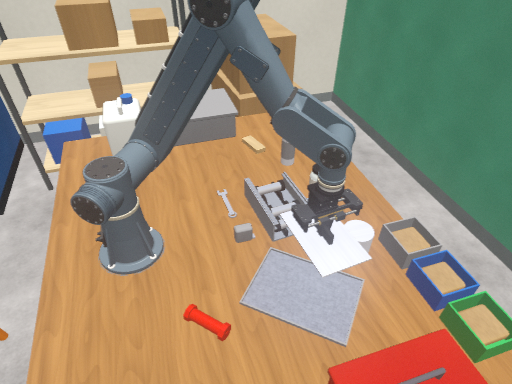

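```bash
python3 -m crank '[[0,[1,-0.16,-0.17],0],[0,[3,-0.16,-0.17],0],[0,[5,-0.16,-0.17],0],[0,[6.5,-0.16,-0.17],0],[0,[7.2,-0.16,-0.17],0],[0,[7.4,-0.16,-0.17],0],[0,[7.4,-0.16,-0.17],0],[0,[7.4,-0.16,-0.17],0]]' 55
python3 - <<'E'
from h import *
p=carr(.0045,-.29); s=arm.observe(); go(p[0],p[1],.0746,CY)
save('wrist','w16'); save('side','s16'); save('top','t16')
c,si=np.cos(CY),np.sin(CY)
for n,f in (('side','s16'),('top','t16'),('wrist','w16')):
    W=cloud(n,np.load('pics/%s.npy'%f),s); im=cv2.imread('pics/%s.png'%f)
    X=W[...,0]-C0[0];Y=W[...,1]-C0[1];cx=c*X+si*Y;cy=-si*X+c*Y
    k=(abs(cx)<.13)&(cy<-.145)&(cy>-.45)&(abs(W[...,2]-.077)<.008)&(im.min(-1)>150)
    P=np.stack([cx[k],cy[k],W[k][:,2]],-1)
    for it in range(4):
        A=np.c_[P[:,0],P[:,1]+.29,np.ones(len(P))]; q=np.linalg.lstsq(A,P[:,2],rcond=None)[0]; r=P[:,2]-A@q; P=P[abs(r)<.0035]
    print(n,len(P),q.round(4),np.percentile(P,[.5,99.5],axis=0).round(4).tolist())
E
```

```text
time: 35.7
ee_pos: [0.5676, -0.2536, 0.0767]
eef_rot: [0.48, 0.514, -0.474, 0.53]
ft_force: [-0.2, 0.6, -4.2]
width: 0.0132
shift cm [ 0.21 -0.01  0.23] turn 0.004 rows [0.1 0. ] psi now 0.089 tilt [ 0.0227 -0.0088 -0.9997] t 35.7 f [-0.2  0.6 -4.2] w 0.0132 z 0.0767 j6 -0.7
side 2275 [ 0.0197 -0.001   0.078 ] [[-0.0774, -0.4235, 0.0737], [0.1151, -0.1629, 0.0824]]
top 925 [0.0167 0.001  0.0778] [[-0.0277, -0.3162, 0.0748], [0.08, -0.1569, 0.0822]]
wrist 59368 [ 0.0204 -0.      0.0795] [[-0.0743, -0.2787, 0.0769], [0.0821, -0.165, 0.0822]]
```

View pics/s16.png

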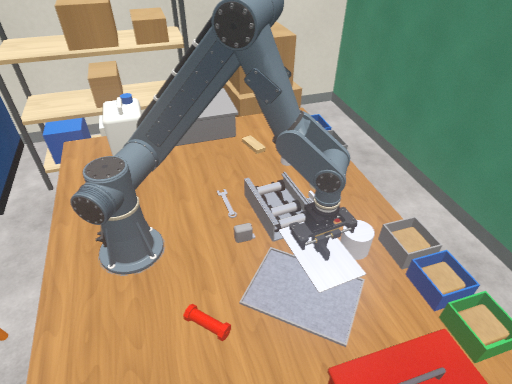

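View pics/w16.png

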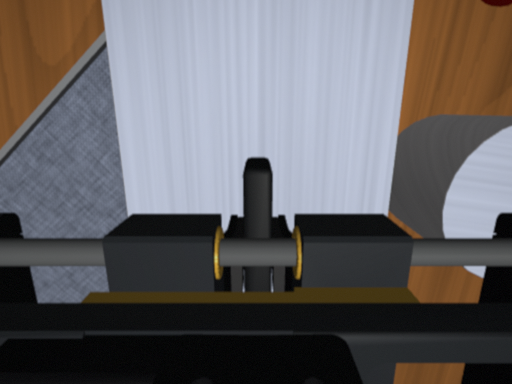

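```bash
python3 - <<'E'
from h import *
for y in (-.25,-.12,0):
    p=carr(.0045,y); go(p[0],p[1],.0745,CY)
E
```

```text
shift cm [ 0.16  0.03 -3.75] turn 0.004 rows [0.6 0. ] psi now 0.089 tilt [ 0.0222 -0.0086 -0.9997] t 35.85 f [ 0.3 -0.9 -2.4] w 0.0135 z 0.0765 j6 -0.7
shift cm [  0.03   0.08 -16.75] turn 0.004 rows [2.7 0. ] psi now 0.089 tilt [ 0.0222 -0.0086 -0.9997] t 35.85 f [ 0.3 -0.9 -2.4] w 0.0135 z 0.0765 j6 -0.7
shift cm [ -0.1    0.13 -28.75] turn 0.004 rows [4.6 0. ] psi now 0.089 tilt [ 0.0222 -0.0086 -0.9997] t 35.85 f [ 0.3 -0.9 -2.4] w 0.0135 z 0.0765 j6 -0.7
```

Entry now: I advance slowly to y ≈ -0.22, then check the forces.

```bash
python3 -m crank '[[0,[0.2,0,-1],0.004],[0,[0.2,0,-2],0.004],[0,[0.16,0,-3],0.004],[0,[0.15,0,-4],0.004],[0,[0.14,0,-5],0.004],[0,[0.13,0,-6],0.004],[0,[0.13,0,-7],0.004],[0,[0.13,0,-7],0.004]]' 55
python3 - <<'E'
from h import *
for y in (-.12,0):
    p=carr(.0045,y); go(p[0],p[1],.0745,CY)
save('side','s17')
a=cv2.imread('pics/s17.png')[140:300,220:400]; cv2.imwrite('pics/s17c.png',cv2.resize(a,None,fx=4,fy=3.7,interpolation=cv2.INTER_CUBIC))
E
```

```text
time: 36.85
ee_pos: [0.5608, -0.1827, 0.0744]
eef_rot: [0.481, 0.514, -0.475, 0.529]
ft_force: [0.8, 0.4, -2.6]
width: 0.0135
shift cm [-0.1   0.08 -9.65] turn 0.001 rows [1.5 0. ] psi now 0.086 tilt [ 0.0214 -0.0081 -0.9997] t 36.85 f [ 0.8  0.4 -2.6] w 0.0135 z 0.0744 j6 -0.6
shift cm [ -0.22   0.09 -21.65] turn 0.001 rows [3.5 0. ] psi now 0.086 tilt [ 0.0214 -0.0081 -0.9997] t 36.85 f [ 0.8  0.4 -2.6] w 0.0135 z 0.0744 j6 -0.6
```

View pics/s17c.png

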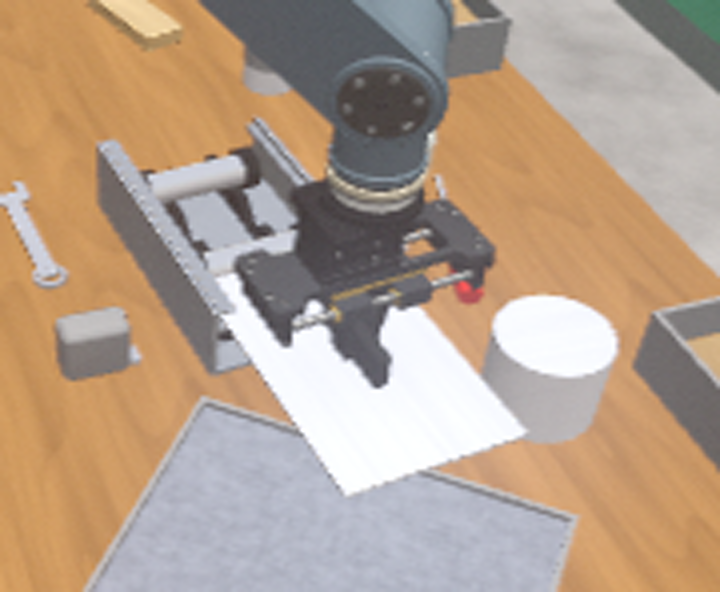

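```bash
python3 -m crank '[[0,[0,0.05,-1.5],0],[0,[0,0.05,-3],0],[0,[-0.03,0.05,-4.5],0],[0,[-0.05,0.05,-6],0],[0,[-0.07,0.05,-7.5],0],[0,[-0.08,0.05,-9],0],[0,[-0.1,0.05,-9.6],0],[0,[-0.1,0.05,-9.6],0]]' 55
python3 - <<'E'
from h import *
for y in (0,):
    p=carr(.0045,y); go(p[0],p[1],.0745,CY)
E
```

```text
time: 37.9
ee_pos: [0.5535, -0.0873, 0.0746]
eef_rot: [0.481, 0.513, -0.475, 0.529]
ft_force: [-0.3, 0.2, -3.1]
width: 0.0134
shift cm [ -0.12   0.   -12.08] turn 0.002 rows [1.9 0. ] psi now 0.087 tilt [ 0.0224 -0.0089 -0.9997] t 37.9 f [-0.3  0.2 -3.1] w 0.0134 z 0.0746 j6 -0.44
```

```bash
python3 -m crank '[[0,[0,0,-2],0],[0,[-0.03,0,-4],0],[0,[-0.06,0,-6],0],[0,[-0.08,0,-8],0],[0,[-0.1,0,-10],0],[0,[-0.11,0,-11.5],0],[0,[-0.12,0,-12],0],[0,[-0.12,0,-12],0]]' 55
python3 - <<'E'
from h import *
p=carr(.0,0.0); go(p[0],p[1],.0665,CY); s=arm.observe()
save('top','t18');save('wrist','w18');save('side','s18')
coverfit([('top','t18',None),('side','s18',None),('wrist','w18',s)],.0765,.009)
a=cv2.imread('pics/s18.png')[140:300,220:400]; cv2.imwrite('pics/s18c.png',cv2.resize(a,None,fx=4,fy=3.7,interpolation=cv2.INTER_CUBIC))
E
```

```text
time: 38.9
ee_pos: [0.5432, 0.0325, 0.0745]
eef_rot: [0.481, 0.513, -0.475, 0.529]
ft_force: [0.3, -0.9, -3.6]
width: 0.0138
shift cm [ 0.79 -0.48 -0.07] turn 0.002 rows [0.1 0. ] psi now 0.087 tilt [ 0.0226 -0.0091 -0.9997] t 38.9 f [ 0.3 -0.9 -3.6] w 0.0138 z 0.0745 j6 -0.22
top 1249 slope x,y [ 0.0183 -0.0011] z0 0.0757 x -0.0664 0.1059 y -0.1324 0.1302
side 1010 slope x,y [0.0064 0.0018] z0 0.0763 x -0.0633 0.0958 y -0.1376 0.094
wrist 56609 slope x,y [ 0.0207 -0.0019] z0 0.0773 x -0.0664 0.0831 y 0.0027 0.1221
```

View pics/s18c.png

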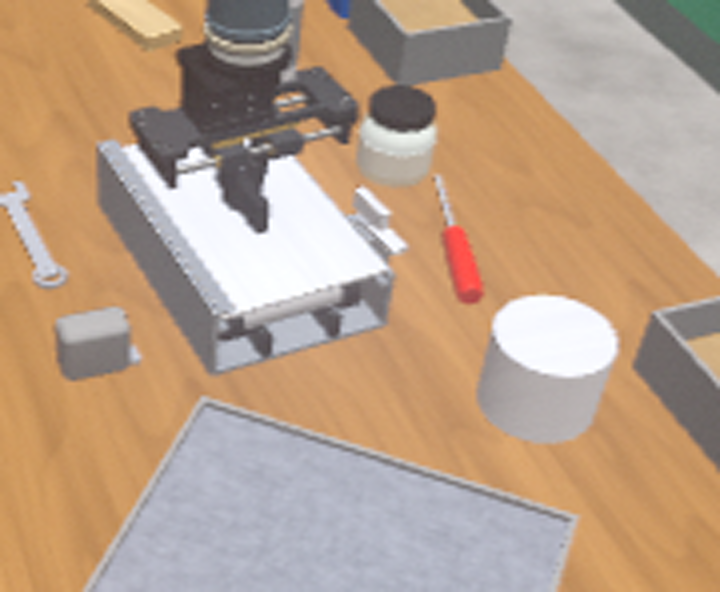

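View pics/w18.png

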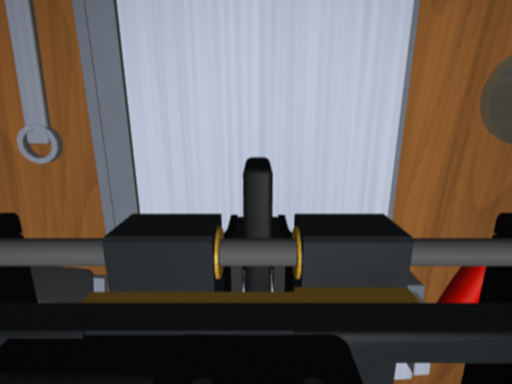

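```bash
python3 -m crank '[[0,[0,-0.2,0],0],[0,[0,-0.4,0],0],[0,[0,-0.5,0],0],[0,[0,-0.5,0],0],[0,[0.2,-0.5,0],0],[0,[0.4,-0.5,0],0],[0,[0.6,-0.5,0],0],[0,[0.6,-0.5,0],0]]' 55
python3 - <<'E'
from h import *
p=carr(.0,0.0); go(p[0],p[1],.0665,CY)
E
```

```text
time: 40.05
ee_pos: [0.5396, 0.0312, 0.0684]
eef_rot: [0.482, 0.512, -0.475, 0.53]
ft_force: [5.6, 0.9, -2.5]
width: 0.0135
shift cm [ 0.19 -0.09 -0.16] turn 0.001 rows [0. 0.] psi now 0.086 tilt [ 0.0248 -0.0092 -0.9997] t 40.05 f [ 5.6  0.9 -2.5] w 0.0135 z 0.0684 j6 -0.23
```

```bash
python3 -m crank '[[0,[0,0.1,0],0],[0,[0.1,0.1,0],0],[0,[0.2,0.1,0],0],[0,[0.25,0.1,0],0],[0,[0.25,0.1,0],0],[0,[0.25,0.1,0],0],[0,[0.25,0.1,0],0],[0,[0.25,0.1,0],0]]' 55
python3 - <<'E'
from h import *
p=carr(.0,0.0); go(p[0],p[1],.0665,CY); s=arm.observe()
save('top','t19');save('wrist','w19');save('side','s19')
coverfit([('top','t19',None),('wrist','w19',s)],.070,.008)
E
```

```text
time: 41.05
ee_pos: [0.5399, 0.0313, 0.0668]
eef_rot: [0.481, 0.513, -0.475, 0.529]
ft_force: [1.5, 0.4, 6.6]
width: 0.0135
shift cm [ 0.03 -0.12 -0.15] turn 0.001 rows [0. 0.] psi now 0.086 tilt [ 0.0232 -0.0092 -0.9997] t 41.05 f [1.5 0.4 6.6] w 0.0135 z 0.0668 j6 -0.22
top 1153 slope x,y [0.0114 0.0013] z0 0.068 x -0.066 0.0862 y -0.1335 0.1294
wrist 55957 slope x,y [0.0092 0.0002] z0 0.0697 x -0.0689 0.0788 y 0.0073 0.1212
```

View pics/w19.png

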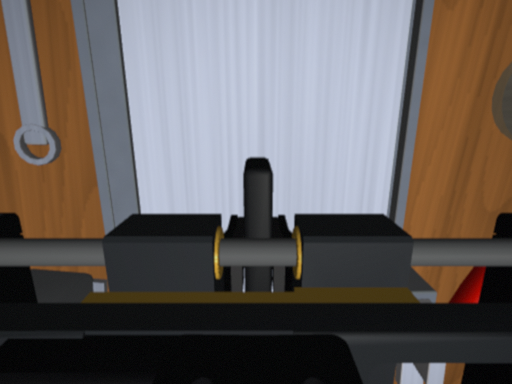

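```bash
python3 -m crank '[[0.3,[0,0,0],0],[0.4,[0,0,0],0],[0.5,[0,0,0],0],[0.5,[0,0,0],0],[0.5,[0,0,0],0],[0.5,[-3,0,0],0],[0.5,[-7,0,0],0],[0.5,[-10,0,0],0]]' 50
python3 - <<'E'
from h import *
for i in range(4): arm.grab_frame('top')
s=arm.observe(); p=carr(.0,0.0); go(p[0],p[1],.0665,CY)
save('top','t20');save('wrist','w20');save('side','s20')
coverfit([('top','t20',None),('side','s20',None),('wrist','w20',s)],.068,.006)
E
```

```text
time: 42.2
ee_pos: [0.5378, 0.0322, 0.1682]
eef_rot: [0.481, 0.512, -0.475, 0.53]
ft_force: [0.7, -0.3, 0.5]
width: 0.0436
shift cm [10.04 -0.12 -0.15] turn 0.001 rows [1.6 0. ] psi now 0.086 tilt [ 0.0239 -0.0093 -0.9997] t 42.4 f [-0.1 -0.4 -0.4] w 0.0437 z 0.1669 j6 -0.23
top 999 slope x,y [ 0.0002 -0.0002] z0 0.0673 x -0.0661 0.0864 y -0.1334 0.1294
side 1499 slope x,y [ 0.0019 -0.0015] z0 0.0673 x -0.063 0.0888 y -0.1379 0.1251
wrist 32448 slope x,y [ 0.0018 -0.0001] z0 0.0698 x -0.0662 0.0797 y -0.1115 0.1282
```

View pics/w20.png

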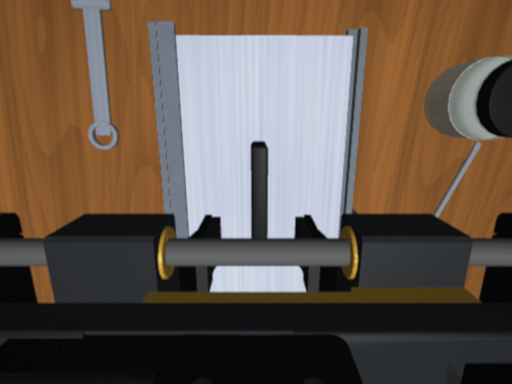

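View pics/s20.png

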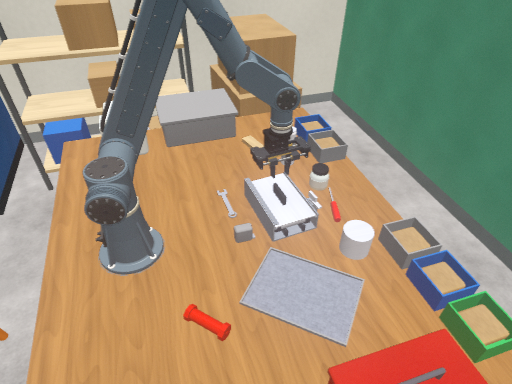

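```bash
python3 - <<'E'
from h import *
go(.6445,-.0255,.13,.146); go(.6445,-.0255,.0785,.146)
E
```

```text
shift cm [ 3.81 10.19  6.65] turn -0.06 rows [2.  0.3] psi now 0.086 tilt [ 0.0202 -0.0088 -0.9998] t 42.55 f [-0.4 -0.3  1. ] w 0.0431 z 0.1654 j6 -0.23
shift cm [ 8.96 10.09  6.6 ] turn -0.06 rows [2.4 0.3] psi now 0.086 tilt [ 0.0202 -0.0088 -0.9998] t 42.55 f [-0.4 -0.3  1. ] w 0.0431 z 0.1654 j6 -0.23
```

```bash
python3 -m crank '[[0.5,[0,5,3.3],-0.06],[0.5,[1,10.2,6.6],-0.06],[0.5,[3,10.2,6.6],-0.06],[0.5,[3.8,10.2,6.6],-0.06],[0.5,[3.8,10.2,6.6],-0.06],[0.5,[3.8,10.2,6.6],-0.06],[0.5,[3.8,10.2,6.6],-0.06],[0.5,[3.8,10.2,6.6],-0.06]]' 20
python3 - <<'E'
from h import *
go(.6445,-.0255,.0795,.146); s=arm.observe()
save('wrist','w21'); save('top','t21')
W=cloud('wrist',np.load('pics/w21.npy'),s)
k=(np.abs(W[...,0]-.644)<.06)&(np.abs(W[...,1]+.025)<.05)&(W[...,2]>.098)&(W[...,2]<.108)
print(k.sum()); print(cv2.minAreaRect((W[k][:,:2]*1000).astype(np.float32)))
W=cloud('top',np.load('pics/t21.npy')); M=np.ones(W.shape[:2],bool)
c,si=np.cos(CY),np.sin(CY);X=W[...,0]-C0[0];Y=W[...,1]-C0[1];cx=c*X+si*Y;cy=-si*X+c*Y
k=(abs(cx)<.03)&(abs(cy)<.07)&(W[...,2]>.095)&(W[...,2]<.115); print('handle',k.sum(),cv2.minAreaRect((np.stack([cx[k],cy[k]],-1)*1000).astype(np.float32)))
E
```

```text
time: 43.55
ee_pos: [0.6447, -0.0248, 0.1309]
eef_rot: [0.465, 0.527, -0.46, 0.543]
ft_force: [0.4, -0.3, -0.6]
width: 0.0436
shift cm [ 5.14 -0.13  0.  ] turn 0.0 rows [0.8 0. ] psi now 0.146 tilt [ 0.0214 -0.009  -0.9997] t 43.55 f [ 0.4 -0.3 -0.6] w 0.0436 z 0.1309 j6 -0.35
806
((647.1126708984375, -23.980146408081055), (9.491568565368652, 43.061248779296875), 8.165714263916016)
handle 3 ((1.6937851905822754, 41.54341125488281), (1.0211012363433838, 6.348305702209473), 57.47771072387695)
```

View pics/w21.png

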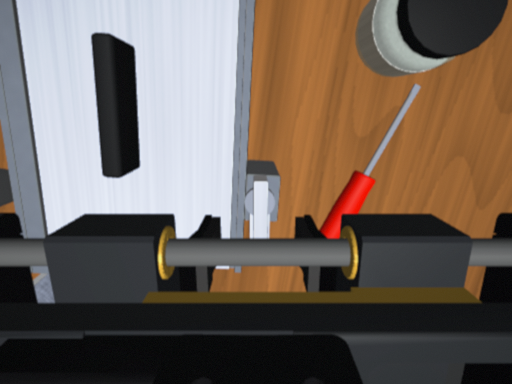

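```bash
python3 -m crank '[[0.5,[2.5,-0.1,0],0],[0.5,[4.5,-0.1,0],0],[0.5,[5.1,-0.1,0],0],[0,[5.1,-0.1,0],0],[0,[5.1,-0.1,0],0],[0,[5.1,-0.1,0],0],[0,[5.1,-0.1,0],0],[0,[5.1,-0.1,0],0]]' 20
```

```text
time: 44.65
ee_pos: [0.6476, -0.0252, 0.0804]
eef_rot: [0.466, 0.526, -0.458, 0.544]
ft_force: [5.0, 2.3, -1.2]
width: 0.01
```

```bash
python3 -m crank '[[0,[0,0,0],0.17],[0,[0,0,0],0.34],[0,[0,0,0],0.51],[0,[0,0,0],0.68],[0,[0,0,0],0.85],[0,[0,0,0],1.02],[0,[0,0,0],1.19],[0,[0,0,0],1.36]]' 20
python3 - <<'E'
from h import *
go(.645,-.0248,.0804,CY+.03-np.pi/2)
E
```

```text
time: 45.65
ee_pos: [0.647, -0.0248, 0.0805]
eef_rot: [0.705, 0.119, -0.688, 0.128]
ft_force: [-0.4, 1.1, 0.7]
width: 0.0099
shift cm [ 0.   -0.07  0.18] turn 0.236 rows [0.  1.3] psi now -1.22 tilt [ 0.026  -0.0081 -0.9996] t 45.65 f [-0.4  1.1  0.7] w 0.0099 z 0.0805 j6 1.01
```

```bash
python3 -m crank '[[0,[0,0,0],0.12],[0,[0,0,0],0.23],[0,[0,0,0],0.23],[0.5,[0,0,0],0.23],[0.5,[0,0,0],0.23],[0.5,[0,0,0],0.23],[0.5,[0,0,0],0.23],[0.5,[-3,0,0],0.23]]' 20
python3 - <<'E'
from h import *
go(.4,-.2,.25,CY+.03-np.pi/2)
E
```

```text
time: 46.65
ee_pos: [0.644, -0.0242, 0.1082]
eef_rot: [0.713, 0.04, -0.699, 0.046]
ft_force: [0.6, 0.3, 0.2]
width: 0.0425
shift cm [-14.53  14.64  26.07] turn 0.006 rows [5.3 0. ] psi now -1.45 tilt [ 0.0198 -0.0069 -0.9998] t 46.65 f [0.6 0.3 0.2] w 0.0425 z 0.1082 j6 1.24
```

Now I lift and back off so that I can inspect.

```bash
python3 -m crank '[[0.5,[-5,0,0],0],[0.5,[-10,0,0],0],[0.5,[-14.5,2,5],0],[0.5,[-14.5,6,10],0],[0.5,[-14.5,10,17],0],[0.5,[-14.5,14.6,26],0],[0.5,[-14.5,14.6,26],0],[0.5,[-14.5,14.6,26],0]]' 20
python3 - <<'E'
from h import *
for i in range(3): arm.grab_frame('top')
save('top','t22');save('side','s22')
W=cloud('top',np.load('pics/t22.npy')); M=np.ones(W.shape[:2],bool)
c,si=np.cos(CY),np.sin(CY);X=W[...,0]-C0[0];Y=W[...,1]-C0[1];cx=c*X+si*Y;cy=-si*X+c*Y
k=(abs(cx)<.03)&(abs(cy)<.07)&(W[...,2]>.095)&(W[...,2]<.115); print('handle',k.sum(),cv2.minAreaRect((np.stack([cx[k],cy[k]],-1)*1000).astype(np.float32)))
k=(abs(cx-.1)<.04)&(abs(cy+.066)<.04)&(W[...,2]>.095)&(W[...,2]<.115); print('fin',k.sum(),cv2.minAreaRect((np.stack([cx[k],cy[k]],-1)*1000).astype(np.float32)))
coverfit([('top','t22',None),('side','s22',None)],.068,.006)
a=cv2.imread('pics/t22.png')[110:220,180:320]; cv2.imwrite('pics/t22c.png',cv2.resize(a,None,fx=5.4,fy=5.4,interpolation=cv2.INTER_CUBIC))
E
```

```text
time: 47.65
ee_pos: [0.3976, -0.2011, 0.2497]
eef_rot: [0.712, 0.038, -0.7, 0.043]
ft_force: [0.2, -0.0, 0.1]
width: 0.0434
handle 153 ((-2.602505683898926, -2.0376014709472656), (89.69332885742188, 14.143507957458496), 89.60120391845703)
fin 55 ((99.46780395507812, -65.87389373779297), (44.08830642700195, 10.246389389038086), 2.6493823528289795)
top 3444 slope x,y [-0.0008  0.0003] z0 0.0673 x -0.0665 0.0836 y -0.1326 0.1286
side 826 slope x,y [ 0.0022 -0.0007] z0 0.0672 x -0.0707 0.0933 y -0.138 0.1251
```

View pics/t22c.png

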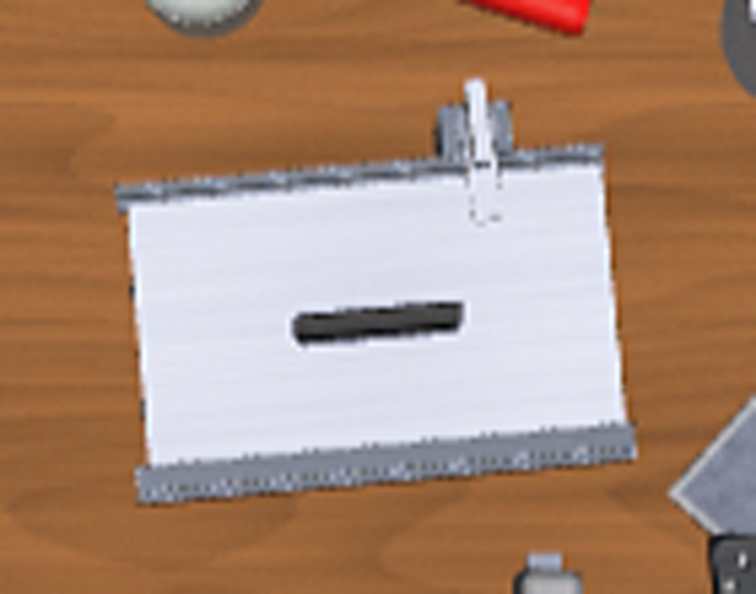

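View pics/s22.png

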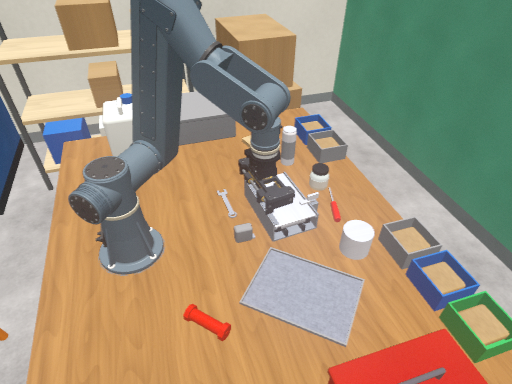

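```bash
python3 - <<'E'
from h import *
c,si=np.cos(CY),np.sin(CY)
for f in ('t15','t16'):
    W=cloud('top',np.load('pics/%s.npy'%f));X=W[...,0]-C0[0];Y=W[...,1]-C0[1];cx=c*X+si*Y;cy=-si*X+c*Y
    for g,y in enumerate((-.099,-.033,.033,.099)):
        k=(abs(cx)<.08)&(abs(cy-y)<.033)&(W[...,2]>.04)&(W[...,2]<.06)
        if k.sum()>20: print(f,g,k.sum(),cx[k].min().round(3),cx[k].max().round(3),cy[k].mean().round(4),np.polyfit(cx[k],cy[k],1)[0].round(3),np.percentile(W[k][:,2],95).round(4))
a=cv2.imread('pics/s22.png')[160:245,230:350]; cv2.imwrite('pics/s22c.png',cv2.resize(a,None,fx=6,fy=6,interpolation=cv2.INTER_CUBIC))
arm.grab_frame('top')
for n in ('wrench','tape','spray','jar','tin','driver','offcut'):
    print(n,[np.round(q['uv'],0).tolist() for q in arm.spot_point(n,'top')][:1])
E
```

```text
t15 0 434 -0.059 0.08 -0.0985 0.017 0.0568
t15 1 494 -0.066 0.079 -0.0329 0.002 0.0574
t15 3 491 -0.066 0.08 0.0984 -0.001 0.0568
t16 0 255 -0.011 0.079 -0.097 -0.062 0.0579
t16 1 482 -0.066 0.079 -0.0322 -0.015 0.0569
t16 3 507 -0.066 0.079 0.0984 0.0 0.0575
wrench [[220.0, 231.0]]
tape [[281.0, 228.0]]
spray [[159.0, 124.0]]
jar [[217.0, 107.0]]
tin [[330.0, 114.0]]
driver [[259.0, 105.0]]
offcut []
```

View pics/s22c.png

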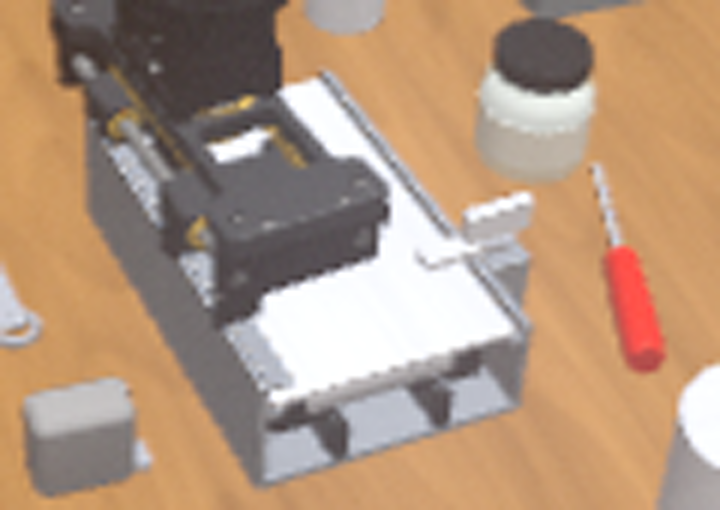

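View pics/t22.png

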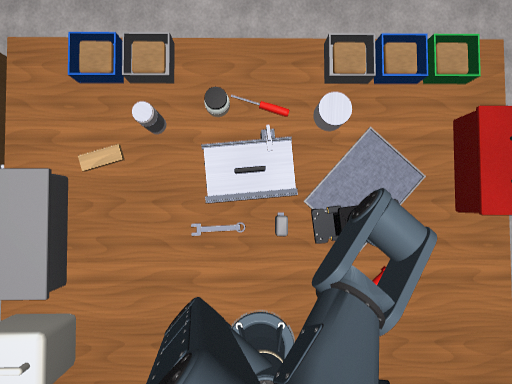

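```bash
python3 -c "
from workcell import arm
print(arm.hand_in(), arm.observe()['time'])"
```

```text
the job is handed in; nothing more can be done
the job is handed in; nothing more can be done
```

I packed the three rollers, fitted the cover and closed the latch, then handed the job in at about 48 s of the 208 s. The hand-in reports no verdict.

**What I did**
- **Latch out:** I turned it to about 1.63 rad. My first grasp closed on nothing, because the fingertips sit about 27 mm further back than documented. I allowed for that in every later move.
- **Rollers:** they are in grooves 0, 1 and 3.
- **Cover:** I did not hook the near edge and swing the far edge down, because the moves cannot tilt the tool on purpose. I slid the cover in from the open -y end, slightly tilted, with the near edge under the lip. I then lowered and released it.
- **Latch in:** I turned it back over the cover's edge.

**Last checks (top and side cameras)**

| Item | Measured | Limit |
|---|---|---|
| Cover off centre across | -2.6 mm | 6 mm |
| Cover off centre endwise | -2 mm | 15 mm |
| Cover out of square | about 0.007 rad | 0.06 rad |
| Cover tilt | about 0.002 rad or less | 0.04 rad |
| Cover underside height | 61.3 mm (seat is 62) | within 4 mm |
| Latch | 0.046 rad | 0.3 rad |

- **Bystanders:** none moved visibly in the pictures. The network missed the offcut in the last check, but it shows in its place.
- **Robot:** it is clear of everything.

**Less certain**
- **Rollers under the cover:** I last measured all three just before the cover went on. Grooves 1 and 3 fitted well. Groove 0 was partly hidden: an earlier picture showed it straight, but in the last one it was half covered and the fit was poor. Afterwards only the roller in groove 0 could be seen, through the open end, and it looked seated.
- **Wrist camera:** it read about 2 mm differently from the top camera, so I relied on the top camera.

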